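# Size a roller spindle on the sprung hole gauge

### The arm

A 6-joint arm with a two-finger parallel gripper is mounted at the origin on the work surface. World frame = base frame: x ahead of the robot, y to its left, z up, the work surface at z = 0. Lengths are in m, angles in rad, forces in N, time in s.
With the tool pointing down it reaches from about 0.35 to 0.85 m from the base axis. Payload 8.1 kg.
Tool frame: the origin (TCP) lies on the centre line of the jaws, within the pads' length; the fingertips stand 19 mm ahead of it and the grasp point (between the pads) is the TCP (robot.tips_ahead is the distance from the TCP to the fingertips, in m); y points along the fingers, z is the direction in which the jaws open and shut, and the axes are right-handed (so a half turn about y gives the same grasp; the last joint's range is limited). The gripper opens to 93 mm and grips with 3 to 60 N. Pads are 15 mm wide; open, the fingers measure 128 mm over their backs; the gripper's body (75 mm by 188 mm) begins 65 mm behind the grasp point.
Start: joints at [-1.21, 0.13, 1.488, -0, 1.523, -0.085], TCP at [0.259, -0.541, 0.238] pointing down, gripper open.
Joint ranges: [-2.96, 2.96], [-0.89, 2.26], [0.02, 2.5], [-1.34, 4.48], [0, 2.73], [-2.66, 2.66]. Speed limits (rad/s): [2.39, 2.39, 2.79, 3.14, 3.14, 3.14].

### API

Orientations are given as a rotation vector (axis times angle).
In Python, from plant import robot, imaging, models gives the robot as it stands.
- The arm moves only by the tool carry_out, never from a script. Its argument "motion" is one flat list of numbers, 7 for each row, row after row: the shift along the tool's x, y, z in m, then the turn, a rotation vector about the tool's x, y, z in degrees, then the opening, from -1 (shut) to 1 (fully open). A call has exactly 5 rows; each row shifts and turns the pose as measured when the row begins, along the tool's axes as they then stand; what a row does not reach is not made up. A row lasts 1/10 s, in which the tool goes at most 50 mm and 8.59 degrees, less where a joint would pass 70% of its speed; a pose out of reach is approached as far as the arm can. A call is refused whole if a number of a shift passes 0.05 or a number of a turn 8.59, either way. A call with a gripper value outside its range is refused whole. The fingers move at their own pace and stop on an object; "squeeze" is the grip in N (left out, the last holds). Time passes only in rows, so rows that do not move let the fingers close, or fill a call up. It gives the time, the measured TCP pose, the force and the opening at its end, in the units of the state.
- robot.read_state(): the state, without advancing time (a new reading comes with each control period).
- imaging.read_camera(name): name is "side" or "top" or "wrist"; returns the picture (480x640x3 uint8, blue, green, red); there is no depth.
- imaging.camera_model(name): a dict with "K" (3x3 intrinsics, pixels), "k1" (the pictures are not rectified: a ray, as slopes to the right and down, at radius r is drawn at 1 + k1 r^2 times it, then the intrinsics apply), "position" and "orientation" of the camera in the world. Camera axes: x right, y down, z forward; pixel columns grow to the right and rows downward; lengths in m; the calibration is good to about 2 mm. A picture is of the moment at which its call begins: read the wrist's pose just before it. camera_model takes no time and is no camera call; for the wrist camera it gives the pose at the moment of the call.
- robot.close_job(): hands the job in, once; it reports no verdict.
Trained networks look in the newest picture that a camera, given by its name, has taken for a name from the list of things; names that differ only in an ending like _2 or _b are one class to them, and where a whole thing is asked for, a point or a joint stands for the part that bears it (a point fixed in the world has none). Each returns a list of dicts, best first, with "confidence" (0 to 1); they miss things now and then, are a little off and sometimes report something else, mostly with a low value. They report only what shows in the picture. A call takes as long as a camera call. They do not tell look-alikes from the thing itself.
- models.outline_of(camera, thing): "pixels" (480x640 bool, what is visible of it) and "pixel" ([column, row] in pixels, amid what is visible of it).
The state is a dict: "t": time; "q": joint angles; "dq": joint speeds; "joint_torque": joint torques, N m; "tool_pos": TCP position; "orientation": TCP orientation; "force": force on the tool from outside, world axes, zero at the start; "wrist_torque": the same for the moment, N m; "opening": finger opening in m.
Only numpy, scipy, OpenCV 4.12 (cv2) and the standard library are available. Lean on these libraries where they do the work, as an engineer would, in place of code of your own. Each camera call takes 0.05 s, during which the arm holds its last target.

### The job

Find the size of the ink-roller spindle standing in the yellow holder: try it in the holes of the gauge plate, the largest first and then one step down at a time, until a hole refuses it or none is left, and leave it standing upright in the smallest hole that it passes, pushed fully home with its collar on the plate, and let go. The plate floats on soft springs: feel your way and never force it down to its stops. Leave the two spindles in the grey rack and everything else on the table where they are.

Things in the scene. Friction and masses are not known exactly. Their poses are not given: they have to be found in the camera images.
- spindle_a: one of three like roller spindles, ~0.16 kg: steel shaft 48 mm long, 22, 18 or 14 mm thick (one of each; which is not known), 1 mm chamfer at the foot; brass collar 38 mm across, 6 mm thick; above it a square wooden grip 24 x 24 x 52 mm. Origin at the centre of the foot, z up the shaft (collar underside 48, grip 54 to 106 mm), x and y square to the grip. One hangs in the holder, two in the rack
- spindle_b: one of three like roller spindles, ~0.16 kg: steel shaft 48 mm long, 22, 18 or 14 mm thick (one of each; which is not known), 1 mm chamfer at the foot; brass collar 38 mm across, 6 mm thick; above it a square wooden grip 24 x 24 x 52 mm. Origin at the centre of the foot, z up the shaft (collar underside 48, grip 54 to 106 mm), x and y square to the grip. One hangs in the holder, two in the rack
- spindle_c: one of three like roller spindles, ~0.16 kg: steel shaft 48 mm long, 22, 18 or 14 mm thick (one of each; which is not known), 1 mm chamfer at the foot; brass collar 38 mm across, 6 mm thick; above it a square wooden grip 24 x 24 x 52 mm. Origin at the centre of the foot, z up the shaft (collar underside 48, grip 54 to 106 mm), x and y square to the grip. One hangs in the holder, two in the rack
- holder: yellow block 64 x 64 mm, 60 mm tall, with one 27 mm hole right through it, fixed to the table; the spindle to be gauged hangs in it by its collar. Origin at the centre of its underside
- rack: grey block 64 x 134 mm, 60 mm tall, with two 27 mm holes 70 mm apart along its y, fixed; holds the two spindles to be left alone. Origin at the centre of its underside
- gauge: the hole gauge, fixed to the table: blue base 90 x 215 x 10 mm with four spring posts that carry a steel plate 80 x 205 mm, 14 mm thick, its top 72 mm above the table. The holes lie in a row along its y, the largest at +y, the smallest at -y. Origin at the centre of the base's underside, z up. Below the plate there is 48 mm of free space
- plate (a joint): how far the gauge plate is pressed down on its springs: 0 m at rest at the top, 0.012 m on its stops. It starts to give at about 5 N and then takes 1.2 N more per mm: 18 N at 11 mm, where it counts as forced
- hole_large (a point): mouth (centre, on the plate's top face) of the gauge plate's largest hole, 23 mm across, beside three red dots; z points up, out of the hole. It passes a 22 mm shaft with 1 mm to spare and refuses thicker ones
- hole_middle (a point): mouth (centre, on the plate's top face) of the gauge plate's middle hole, 19 mm across, beside two red dots; 58 mm from the largest; z points up, out of the hole. It passes a 18 mm shaft with 1 mm to spare and refuses thicker ones
- hole_small (a point): mouth (centre, on the plate's top face) of the gauge plate's smallest hole, 15 mm across, beside one red dot; 56 mm from the middle one; z points up, out of the hole. It passes a 14 mm shaft with 1 mm to spare and refuses thicker ones
- ink_tin: dark ink tin, 84 mm across, 75 mm tall, loose; origin at the centre of its underside
- small_tin: grey tin, 68 mm across, 50 mm tall, loose; origin at the centre of its underside
- water_bottle: clear bottle with blue cap, 60 mm across, 190 mm tall, loose; origin at the centre of its underside
- scraper: ink spatula 200 mm long with a wooden handle, lying loose; origin under its middle
- ink_roller: hand ink roller: black roller 100 mm wide on a wire fork with a dark wooden handle, about 180 mm long, lying loose; origin under the fork
Things that resemble listed ones, but are neither listed nor needed, are in the scene too. Of the things shaped like the holder, the yellow one is meant.

How it is judged:
On the way, in this order (a step that is already met when the one before it is completed fails the run):
1. a spindle has been let at least 6 mm into the largest hole (((horizontal distance between spindle_a and hole_large below 0.008 m and z of spindle_a in the frame of hole_large below -0.006 m) or (horizontal distance between spindle_b and hole_large below 0.008 m and z of spindle_b in the frame of hole_large below -0.006 m) or (horizontal distance between spindle_c and hole_large below 0.008 m and z of spindle_c in the frame of hole_large below -0.006 m))), for 0.05 s.
2. then it has been tried in the middle hole: pressed on its mouth (over 1.5 N) or at least 6 mm in it ((((horizontal distance between spindle_a and hole_middle below 0.008 m and z of spindle_a in the frame of hole_middle below -0.006 m) or (horizontal distance between spindle_a and hole_middle below 0.008 m and contact force between spindle_a and gauge above 1.5 N)) or ((horizontal distance between spindle_b and hole_middle below 0.008 m and z of spindle_b in the frame of hole_middle below -0.006 m) or (horizontal distance between spindle_b and hole_middle below 0.008 m and contact force between spindle_b and gauge above 1.5 N)) or ((horizontal distance between spindle_c and hole_middle below 0.008 m and z of spindle_c in the frame of hole_middle below -0.006 m) or (horizontal distance between spindle_c and hole_middle below 0.008 m and contact force between spindle_c and gauge above 1.5 N)))), for 0.05 s.
3. then, if the middle hole passes it, it has been tried in the smallest hole in the same way; if the middle hole refuses it, it is back in the largest hole ((((horizontal distance between spindle_a and hole_small below 0.008 m and z of spindle_a in the frame of hole_small below -0.006 m) or (horizontal distance between spindle_a and hole_small below 0.008 m and contact force between spindle_a and gauge above 1.5 N)) or ((horizontal distance between spindle_b and hole_small below 0.008 m and z of spindle_b in the frame of hole_small below -0.006 m) or (horizontal distance between spindle_b and hole_small below 0.008 m and contact force between spindle_b and gauge above 1.5 N)) or (horizontal distance between spindle_c and hole_large below 0.008 m and z of spindle_c in the frame of hole_large below -0.006 m))), for 0.05 s.
At the end, for the whole second after the job is handed in: The spindle from the holder stands still, upright (0.08 rad) in the smallest hole that passes it, within 4 mm of its centre, foot 45 mm or more below the plate's top; plate up (under 3 mm down); holder empty; the other spindles within 20 mm of their start (((horizontal distance between spindle_a and hole_middle below 0.004 m and z of spindle_a in the frame of hole_middle below -0.045 m and angle between the z axis of spindle_a and the z axis of hole_middle, either way round below 0.08 rad and linear speed of spindle_a below 0.02 m/s and value of joint plate below 0.003 m and distance of each of spindle_b, spindle_c from where it was at the start of the episode below 0.02 m and horizontal distance between each of spindle_b, spindle_c and holder above 0.06 m) or (horizontal distance between spindle_b and hole_small below 0.004 m and z of spindle_b in the frame of hole_small below -0.045 m and angle between the z axis of spindle_b and the z axis of hole_small, either way round below 0.08 rad and linear speed of spindle_b below 0.02 m/s and value of joint plate below 0.003 m and distance of each of spindle_a, spindle_c from where it was at the start of the episode below 0.02 m and horizontal distance between each of spindle_a, spindle_c and holder above 0.06 m) or (horizontal distance between spindle_c and hole_large below 0.004 m and z of spindle_c in the frame of hole_large below -0.045 m and angle between the z axis of spindle_c and the z axis of hole_large, either way round below 0.08 rad and linear speed of spindle_c below 0.02 m/s and value of joint plate below 0.003 m and distance of each of spindle_a, spindle_b from where it was at the start of the episode below 0.02 m and horizontal distance between each of spindle_a, spindle_b and holder above 0.06 m))); the robot touches nothing.
It fails at once if the gauge plate is forced more than 11 mm down on its springs (value of joint plate above 0.011 m).
It fails at once if a spindle presses on the gauge with more than 30 N (contact force between any of spindle_a, spindle_b, spindle_c and gauge above 30 N).
It fails at once if a tin, the bottle, the spatula or the ink roller is moved more than 30 mm (distance of any of ink_tin, small_tin, water_bottle, scraper, ink_roller from where it was at the start of the episode above 0.03 m).
It also fails if it takes over 58 s, if anything falls off the work surface, if the arm or the gripper's body presses on something with over 40 N, if the wrist force passes 120 N, or if a joint passes its speed limit or range.

## Working session

There is one attempt and no reset: what is moved stays moved. The work goes in short steps, Python scripts to look and compute and a tool call to move; the robot and the scene stay as the last step left them, time stands still between calls to the robot, and variables do not carry over. Pictures are saved under pics/ and viewed, and the job is handed in when it is done.

Besides the shell and the picture viewer there is one more tool, called as a command line: name --argument value ..., lists and objects as JSON in quotes. carry_out: Moves the arm, as the interface text tells. Its arguments: {"type":"object","properties":{"motion":{"type":"array","items":{"type":"number"}},"squeeze":{"type":"number"}},"required":["motion"]}

```bash
ls; mkdir -p pics
python3 - <<'E'
from plant import robot, imaging, models
import cv2
print(robot.read_state())
for n in ("side","top","wrist"):
    im=imaging.read_camera(n); cv2.imwrite(f"pics/{n}0.png",im); print(n,imaging.camera_model(n))
E
```

```text
pics
{'t': 0.0, 'q': array([-1.21039237e+00,  1.31148433e-01,  1.48928003e+00, -3.41447227e-06,
        1.52299218e+00, -8.53840540e-02]), 'dq': array([ 0.00184984,  0.00141613,  0.00061964, -0.00081636, -0.00104544,
        0.0013506 ]), 'joint_torque': array([-1.12162284e-03, -5.59844005e+01, -4.91759562e+01,  7.67585356e-02,
        3.52681708e-02, -9.48330421e-05]), 'tool_pos': array([ 0.25854002, -0.54084777,  0.23659461]), 'orientation': array([-0.44777038,  1.97621213, -1.9725473 ]), 'force': array([-0.53750402, -0.46220104, -0.75745469]), 'wrist_torque': array([0.02242551, 0.05055174, 0.0164748 ]), 'opening': 0.09275109436981643}
side {'K': array([[480.44607864,   0.        , 321.52019276],
       [  0.        , 480.44607864, 240.95052218],
       [  0.        ,   0.        ,   1.        ]]), 'k1': -0.02096070851999708, 'position': array([0.11540392, 0.66322927, 0.71165381]), 'orientation': array([-0.74066626,  2.4913957 , -1.2293595 ])}
top {'K': array([[606.59827055,   0.        , 321.43165675],
       [  0.        , 606.59827055, 241.76880414],
       [  0.        ,   0.        ,   1.        ]]), 'k1': -0.09844496651279022, 'position': array([ 0.36831907, -0.01001262,  1.46463022]), 'orientation': array([-2.18414365,  2.11688763, -0.19977187])}
wrist {'K': array([[348.21904566,   0.        , 317.5844513 ],
       [  0.        , 348.21904566, 244.69849364],
       [  0.        ,   0.        ,   1.        ]]), 'k1': 0.010915519646470117, 'position': array([ 0.32130617, -0.51252065,  0.38435005]), 'orientation': array([ 2.47164488, -1.56005536, -0.20011044])}
```

View pics/top0.png

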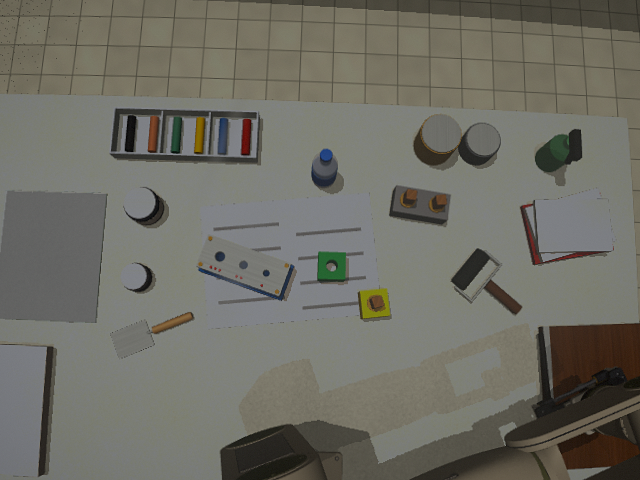

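View pics/side0.png

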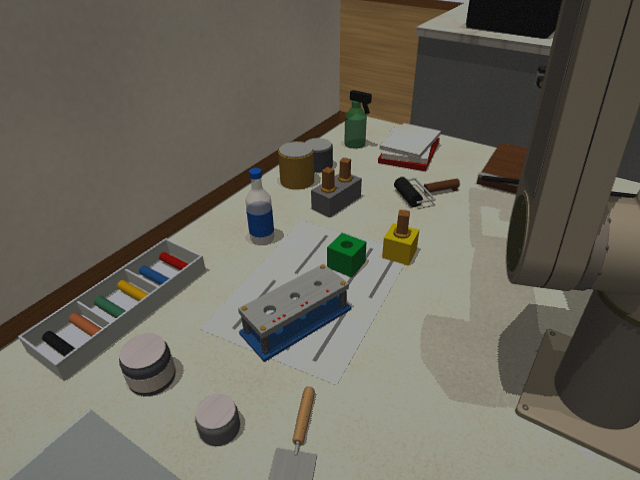

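View pics/wrist0.png

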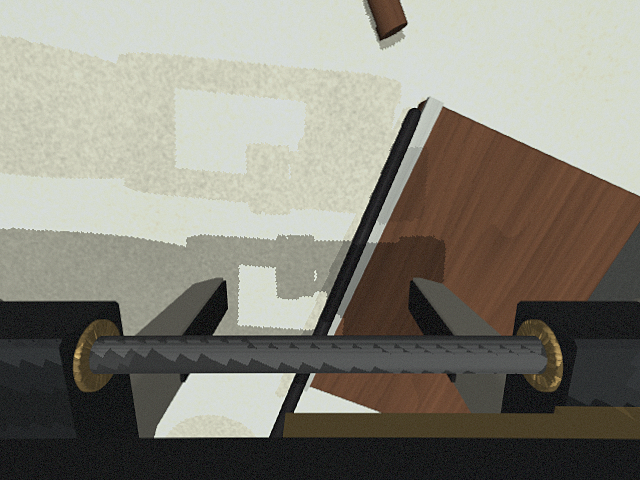

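Top view: the yellow block with a spindle is at (375,303); the green look-alike at (332,267) has no spindle. The gauge is at (246,267), its large hole at the left end beside three red dots, and the rack is at (420,204). I'll enlarge crops to confirm this and run the networks.

```bash
cat > h.py <<'E'
import numpy as np, cv2
from scipy.spatial.transform import Rotation as R
from plant import robot, imaging, models
def ray(cm,px):
    K=cm["K"];d=np.array([(px[0]-K[0,2])/K[0,0],(px[1]-K[1,2])/K[1,1]])
    s=d.copy()
    for _ in range(20): s=d/(1+cm["k1"]*(s@s))
    v=R.from_rotvec(cm["orientation"]).as_matrix()@np.array([s[0],s[1],1])
    return np.array(cm["position"]),v
def atz(cm,px,z):
    p,v=ray(cm,px); return p+v*(z-p[2])/v[2]
def proj(cm,P):
    c=R.from_rotvec(cm["orientation"]).as_matrix().T@(np.asarray(P)-cm["position"])
    s=c[:2]/c[2]; s=s*(1+cm["k1"]*(s@s)); return cm["K"][:2,:2]@s+cm["K"][:2,2]
E
python3 - <<'E'
from h import *
im=cv2.imread("pics/top0.png");
cv2.imwrite("pics/c1.png",cv2.resize(im[225:325,190:300],None,fx=7,fy=6,interpolation=cv2.INTER_CUBIC)[:600])
cv2.imwrite("pics/c2.png",cv2.resize(im[240:330,310:400],None,fx=6,fy=6,interpolation=cv2.INTER_CUBIC))
im=cv2.imread("pics/side0.png");
cv2.imwrite("pics/c3.png",cv2.resize(im[190:360,230:430],None,fx=4,fy=3.5,interpolation=cv2.INTER_CUBIC))
for cam in("top","side"):
    imaging.read_camera(cam)
    for th in("holder","gauge","rack","spindle_a"):
        for r in models.outline_of(cam,th)[:4]:
            m=r["pixels"].astype(np.uint8);c=cv2.findNonZero(m)
            print(cam,th,round(r["confidence"],2),np.round(r["pixel"],1),cv2.boundingRect(c), cv2.minAreaRect(c))
E
```

```text
top holder 0.79 [364.8 306.2] (358, 289, 32, 29) ((373.598388671875, 303.08197021484375), (27.794471740722656, 29.967330932617188), 84.80557250976562)
top gauge 0.68 [245.6 264.8] (196, 234, 98, 66) ((243.9547119140625, 266.626708984375), (93.56879425048828, 39.0150260925293), 19.653823852539062)
top gauge 0.21 [365.  308.5] (358, 288, 32, 31) ((373.5841369628906, 303.3415832519531), (28.657072067260742, 30.149629592895508), 84.2894058227539)
top gauge 0.2 [240.8 263.3] (196, 235, 95, 61) ((242.98190307617188, 264.2494812011719), (89.51444244384766, 36.80903625488281), 20.095232009887695)
top rack 0.65 [419.8 210. ] (390, 186, 60, 38) ((419.8513488769531, 204.39187622070312), (58.03284454345703, 31.72900390625), 9.462322235107422)
top spindle_a 0.79 [377.2 300.9] (367, 295, 17, 16) ((375.0, 302.5), (15.0, 16.0), 90.0)
top spindle_a 0.71 [438.3 201.9] (429, 194, 18, 18) ((438.0000305175781, 201.99998474121094), (14.142135620117188, 19.798988342285156), 45.0)
top spindle_a 0.51 [405.8 197.6] (400, 189, 17, 18) ((408.4000549316406, 196.80001831054688), (15.17893123626709, 17.70875167846
[... 583 characters left out ...]
59082, 53.75871658325195), 71.56504821777344)
side rack 0.71 [337.  195.9] (311, 175, 51, 42) ((336.7205505371094, 192.86764526367188), (33.09922790527344, 56.937530517578125), 59.03623962402344)
side rack 0.5 [344.9 168.8] (339, 159, 12, 23) ((344.5, 170.0), (22.0, 11.0), 90.0)
side spindle_a 0.84 [401.5 225. ] (394, 209, 16, 29) ((401.5, 223.0), (28.0, 15.0), 90.0)
side spindle_a 0.66 [322.8 179.3] (321, 167, 14, 26) ((327.5, 179.5), (25.0, 13.0), 90.0)
side spindle_a 0.6 [344.  171.9] (338, 159, 14, 24) ((344.5, 170.5), (23.0, 13.0), 90.0)
side spindle_a 0.17 [293.7 297.4] (238, 264, 111, 73) ((293.7324523925781, 298.509521484375), (38.62740707397461, 110.135986328125), 61.38954162597656)
```

View pics/c1.png

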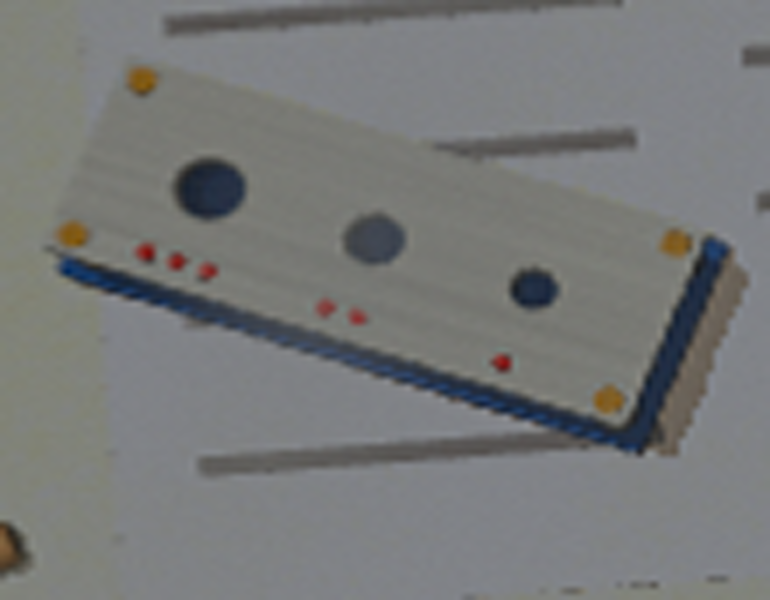

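View pics/c2.png

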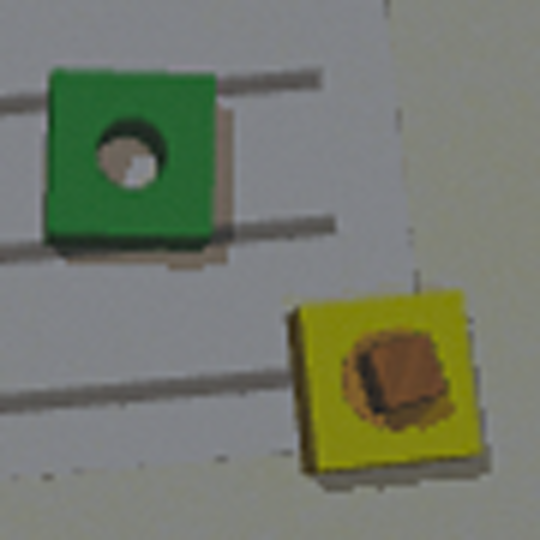

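View pics/c3.png

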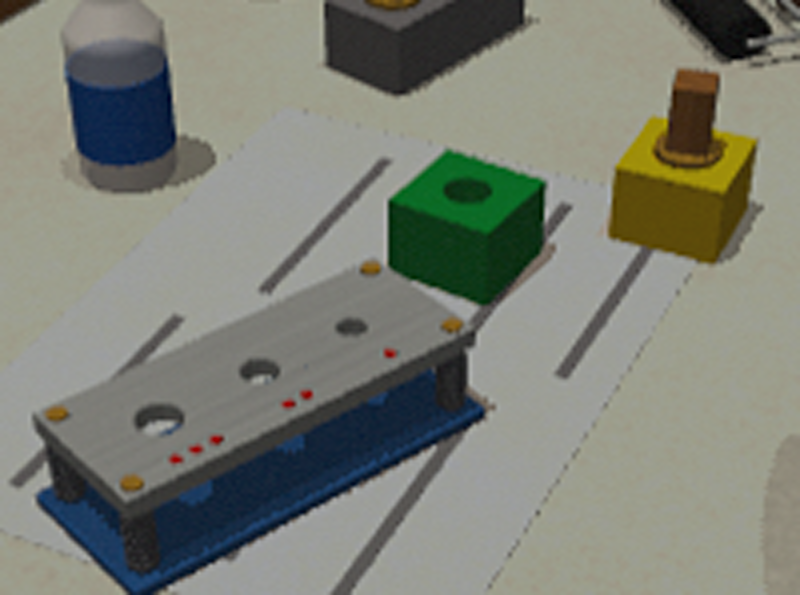

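Run:
```python
from h import *
t=imaging.camera_model("top");s=imaging.camera_model("side")
T=[(219.57,255.9),(243.0,264.4),(265.9,272.75)];S=[(269.4,309.6),(294.4,295.9),(317.4,283.1)]
for cm,L in((t,T),(s,S)):
    P=[atz(cm,p,.072) for p in L]; print(np.round(P,4)[:,:2].tolist(), [np.linalg.norm(P[i+1]-P[i]) for i in(0,1)], np.degrees(np.arctan2(*(P[0]-P[2])[:2][::-1])))
print("grip top", atz(t,(377.6,301.6),.118))
# triangulate large/small
for a,b in zip(T,S):
    p,v=ray(t,a);q,w=ray(s,b)
    k=np.linalg.lstsq(np.c_[v,-w],q-p,rcond=None)[0]; print(np.round((p+v*k[0]+q+w*k[1])/2,4))
# holder top corners from c2
C=[(300,308),(463,290),(482,455),(318,472)]
P=np.array([atz(t,(310+x/6-.42,240+y/6-.42),.06) for x,y in C]);print(np.round(P,4),P.mean(0),[np.linalg.norm(P[i]-P[i-1]) for i in range(4)])
G=[(368,350),(436,337),(446,393),(385,412)]
P=np.array([atz(t,(310+x/6-.42,240+y/6-.42),.118) for x,y in G]);print(np.round(P,4),P.mean(0))
# side grip
imaging
im=cv2.imread("pics/side0.png");cv2.imwrite("pics/c4.png",cv2.resize(im[200:275,370:430],None,fx=8,fy=8,interpolation=cv2.INTER_CUBIC))
im=cv2.imread("pics/top0.png");cv2.imwrite("pics/c5.png",cv2.resize(im[285:325,350:400],None,fx=14,fy=14,interpolation=cv2.INTER_CUBIC))
st=robot.read_state();print(R.from_rotvec(st["orientation"]).as_matrix())
```

```text
[[0.5509, 0.1907], [0.533, 0.1355], [0.5154, 0.0819]] [np.float64(0.057983776856239046), np.float64(0.05643572505185889)] 71.90361398472956
[[0.5505, 0.1935], [0.533, 0.1388], [0.5161, 0.0848]] [np.float64(0.05747033194993819), np.float64(0.056506672567301394)] 72.43857955352607
grip top [ 0.45401301 -0.17158785  0.118     ]
[0.5517 0.1914 0.0694]
[0.534  0.1362 0.0692]
[0.5165 0.0825 0.0698]
[[ 0.4813 -0.1361  0.06  ]
 [ 0.4902 -0.1994  0.06  ]
 [ 0.4266 -0.2077  0.06  ]
 [ 0.4183 -0.1444  0.06  ]] [ 0.45407124 -0.17190662  0.06      ] [np.float64(0.0635082129282449), np.float64(0.06393186179583997), np.float64(0.0641083655439318), np.float64(0.06388844067305435)]
[[ 0.4618 -0.1565  0.118 ]
 [ 0.4673 -0.1818  0.118 ]
 [ 0.4467 -0.1858  0.118 ]
 [ 0.439  -0.1632  0.118 ]] [ 0.45370565 -0.17183542  0.118     ]
[[-9.02263361e-01 -2.63952127e-06  4.31185374e-01]
 [-4.31185374e-01  1.22499001e-05 -9.02263361e-01]
 [-2.90043442e-06 -1.00000000e+00 -1.21907590e-05]]
```

View pics/c5.png

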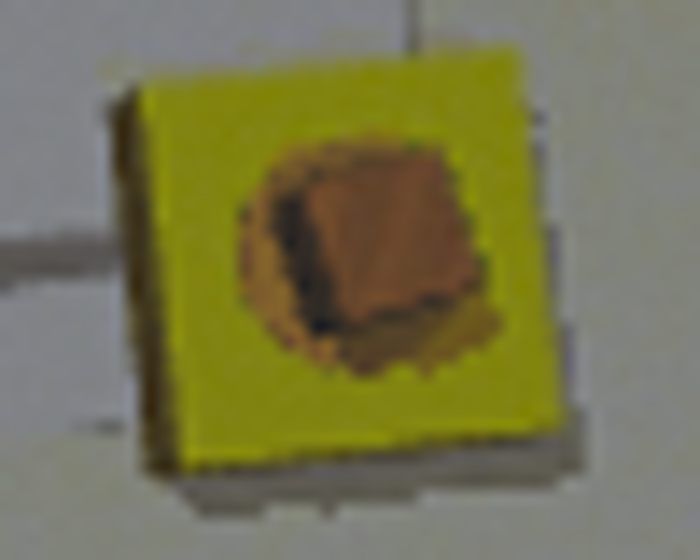

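View pics/c4.png

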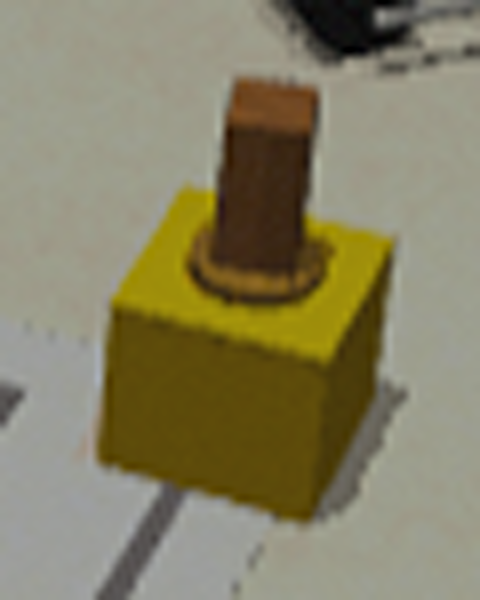

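carry_out --motion '[-0.037,0,-0.028,0,2.1,0,1,-0.037,0,-0.028,0,2.1,0,1,-0.037,0,-0.028,0,2.1,0,1,-0.037,0,-0.028,0,2.1,0,1,-0.037,0,-0.028,0,2.1,0,1]'

```text
t: 1.15
tool_pos: [0.3803, -0.3427, 0.2365]
orientation: [-0.26, 2.09, -2.092]
force: [0.5, -0.7, 0.7]
opening: 0.0928
```

```bash
cat >> h.py <<'E'
def yaw(st=None):
    M=R.from_rotvec((st or robot.read_state())["orientation"]).as_matrix(); return np.degrees(np.arctan2(M[1,2],M[0,2])),M
def to(P,jaw=None):
    st=robot.read_state();y,M=yaw(st);d=np.asarray(P)-st["tool_pos"]
    print("t",round(st["t"],2),"pos",np.round(st["tool_pos"],4),"jaw",round(y,2),"F",np.round(st["force"],2),"open",round(st["opening"],4),"q6",round(st["q"][5],2),"tilt",np.round(np.degrees(np.arccos(-M[2,1])),2))
    print("tool delta",np.round(M.T@d,4), "turn y" ,None if jaw is None else round(-(jaw-y),2))
E
python3 -c "
from h import *
to((.4535,-.1715,.2366),-75)"
```

```text
t 1.15 pos [ 0.3803 -0.3427  0.2365] jaw -75.88 F [ 0.55 -0.69  0.66] open 0.0928 q6 0.49 tilt 0.06
tool delta [-0.1128 -0.0003 -0.1482] turn y -0.88
```

carry_out --motion '[-0.023,0,-0.03,0,-0.2,0,1,-0.023,0,-0.03,0,-0.2,0,1,-0.023,0,-0.03,0,-0.2,0,1,-0.023,0,-0.03,0,-0.2,0,1,-0.02,0,-0.028,0,0,0,1]'

```text
t: 1.65
tool_pos: [0.4553, -0.163, 0.2375]
orientation: [-0.27, 2.079, -2.084]
force: [1.4, 0.7, 0.3]
opening: 0.0931
```

```bash
python3 -c "
from h import *
to((.4535,-.1715,.2366),-75)
im=imaging.read_camera('wrist');cv2.imwrite('pics/w1.png',im)
cm=imaging.camera_model('wrist');print(proj(cm,(.4535,-.1715,.118)))
"
```

```text
t 1.65 pos [ 0.4553 -0.163   0.2375] jaw -75.06 F [1.39 0.69 0.32] open 0.0931 q6 0.86 tilt 0.19
tool delta [0.0039 0.0009 0.0078] turn y -0.06
[330.82152946 253.21344974]
```

View pics/w1.png

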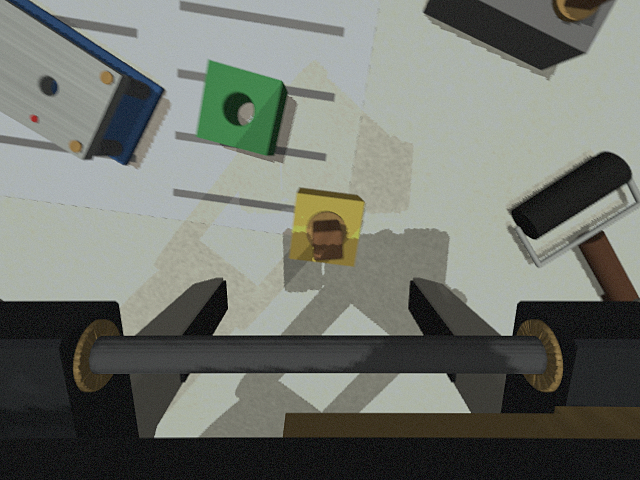

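```bash
python3 -c "
from h import *
im=cv2.imread('pics/w1.png');cv2.imwrite('pics/w1c.png',cv2.resize(im[180:275,280:375],None,fx=6,fy=6,interpolation=cv2.INTER_CUBIC))
cv2.imwrite('pics/w1d.png',cv2.resize(im[20:170,0:170],None,fx=4,fy=4,interpolation=cv2.INTER_CUBIC))
"
```

```text
(no output)
```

View pics/w1c.png

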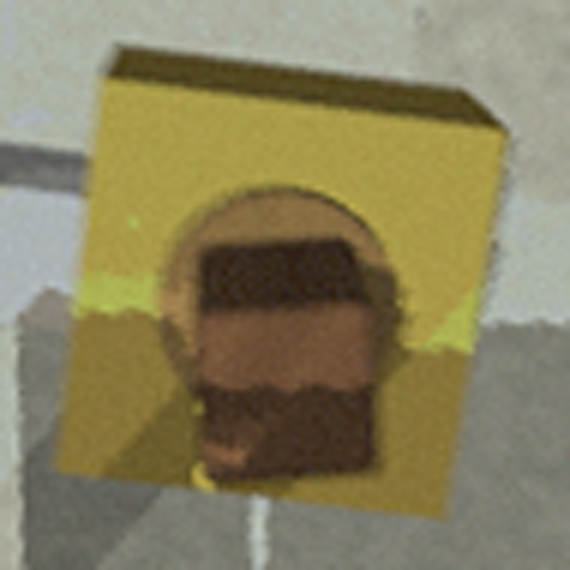

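```bash
python3 -c "
from h import *
cm=imaging.camera_model('wrist')
f=lambda L,z:np.array([atz(cm,(280+x/6-.42,180+y/6-.42),z) for x,y in L])
P=f([(202,318),(366,300),(377,465),(208,480)],.118)
print(np.round(P,4),P.mean(0),[np.linalg.norm(P[i]-P[i-1]) for i in range(4)],[np.degrees(np.arctan2(*(P[i]-P[i-1])[1::-1])) for i in range(4)])
P=f([(105,78),(507,130),(445,518),(55,470)],.06)
print(np.round(P,4),P.mean(0),[np.linalg.norm(P[i]-P[i-1]) for i in range(4)])
print(f([(282,300)],.066))
"
```

```text
[[ 0.4661 -0.1537  0.118 ]
 [ 0.474  -0.1737  0.118 ]
 [ 0.4528 -0.1813  0.118 ]
 [ 0.445  -0.1601  0.118 ]] [ 0.45947481 -0.16720483  0.118     ] [np.float64(0.022116695920526203), np.float64(0.02154776298776393), np.float64(0.022495868416850685), np.float64(0.022606046884400585)] [np.float64(16.882017688178937), np.float64(-68.60803062355289), np.float64(-160.35303568794185), np.float64(110.28375124727322)]
[[ 0.4866 -0.132   0.06  ]
 [ 0.495  -0.1944  0.06  ]
 [ 0.4318 -0.203   0.06  ]
 [ 0.4232 -0.1396  0.06  ]] [ 0.45913338 -0.16724238  0.06      ] [np.float64(0.06382081454959301), np.float64(0.06296019713490181), np.float64(0.06378564582520771), np.float64(0.06396922744335101)]
[[ 0.46104399 -0.16724086  0.066     ]]
```

```bash
python3 -c "
from h import *
to((.457,-.1695,.2366),-71)
cm=imaging.camera_model('wrist')
im=imaging.read_camera('wrist');cv2.imwrite('pics/w2.png',im)
cm2=imaging.camera_model('wrist');print(cm['position']-cm2['position'])
for n in('holder','spindle_a'):
  for r in models.outline_of('wrist',n)[:3]: print(n,r['confidence'],r['pixel'],cv2.minAreaRect(cv2.findNonZero(r['pixels'].astype(np.uint8))))
cv2.imwrite('pics/w2c.png',cv2.resize(im[180:275,280:375],None,fx=6,fy=6,interpolation=cv2.INTER_CUBIC))
print(cm['position'],robot.read_state()['tool_pos'])
"
```

```text
t 1.7 pos [ 0.4566 -0.1588  0.2375] jaw -74.94 F [0.8  3.48 0.22] open 0.0933 q6 0.87 tilt 0.21
tool delta [0.0024 0.0009 0.0104] turn y -3.94
[0.00066148 0.0019987  0.00011885]
holder 0.87 [328.7, 214.6] ((331.3194885253906, 229.8436279296875), (68.14513397216797, 72.50494384765625), 8.426968574523926)
holder 0.84 [244.3, 111.1] ((247.32354736328125, 112.70588684082031), (83.4322509765625, 77.36885833740234), 14.03624439239502)
spindle_a 0.61 [330.4, 238.3] ((331.0, 238.5), (49.0, 40.0), 90.0)
[ 0.52313064 -0.14212246  0.38525443] [ 0.45487948 -0.16417495  0.23730826]
```

View pics/w2c.png

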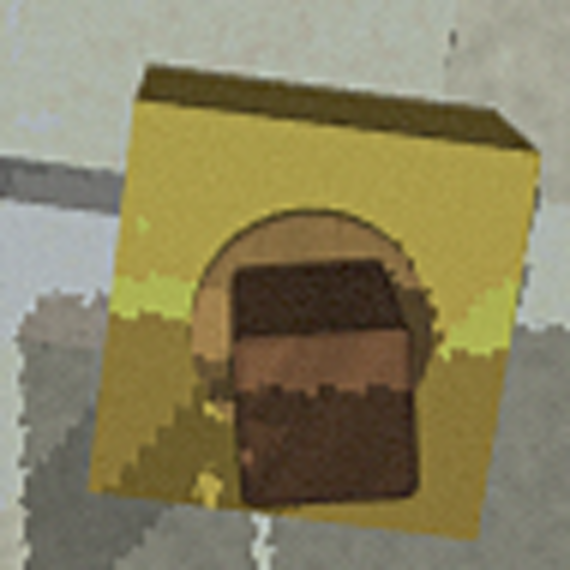

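```bash
python3 -c "
from h import *
cm=imaging.camera_model('wrist');cm['position']=np.array([ 0.52313064,-0.14212246,0.38525443])
f=lambda L,z:np.array([atz(cm,(280+x/6-.42,180+y/6-.42),z) for x,y in L])
P=f([(234,338),(409,326),(416,492),(242,505)],.118)
print(np.round(P,4),P.mean(0),[np.linalg.norm(P[i]-P[i-1]) for i in range(4)],[np.degrees(np.arctan2(*(P[i]-P[i-1])[1::-1])) for i in range(4)])
P=f([(136,100),(539,152),(478,541),(89,491)],.06)
print(np.round(P,4),P.mean(0),[np.linalg.norm(P[i]-P[i-1]) for i in range(4)])
to((.455,-.1715,.2366),-71)
"
```

```text
[[ 0.4642 -0.1593  0.118 ]
 [ 0.4716 -0.181   0.118 ]
 [ 0.45   -0.1883  0.118 ]
 [ 0.4423 -0.1662  0.118 ]] [ 0.45703047 -0.17369011  0.118     ] [np.float64(0.022967932939717207), np.float64(0.02298420748173961), np.float64(0.02278166671712705), np.float64(0.02333561398112701)] [np.float64(17.680337203164306), np.float64(-71.03914391938478), np.float64(-161.44801048034645), np.float64(109.40553970492635)]
[[ 0.484  -0.1385  0.06  ]
 [ 0.4924 -0.2013  0.06  ]
 [ 0.4287 -0.2104  0.06  ]
 [ 0.4206 -0.1468  0.06  ]] [ 0.45645166 -0.17424937  0.06      ] [np.float64(0.06394083285479486), np.float64(0.06334922215802392), np.float64(0.06432847697595043), np.float64(0.06412597446785111)]
t 1.85 pos [ 0.4549 -0.1642  0.2373] jaw -74.96 F [ 0.53 -0.37 -0.04] open 0.0929 q6 0.86 tilt 0.18
tool delta [0.0018 0.0007 0.0071] turn y -3.96
```

carry_out --motion '[0.001,0.01,0.003,0,-2,0,1,0.001,0.015,0.003,0,-2,0,1,0,0.015,0.003,0,0,0,1,0,0.005,0,0,0,0,1,0,0,0,0,0,0,1]'

```text
t: 2.35
tool_pos: [0.4543, -0.1798, 0.1921]
orientation: [-0.337, 2.036, -2.048]
force: [0.1, -0.3, 0.3]
opening: 0.093
```

```bash
python3 -c "
from h import *
to((.456,-.173,.098),-71)
im=imaging.read_camera('wrist');cv2.imwrite('pics/w3.png',im);cv2.imwrite('pics/w3c.png',cv2.resize(im[180:330,200:450],None,fx=3,fy=3))
print(proj(imaging.camera_model('wrist'),(.456,-.173,.118)))
"
```

```text
t 2.35 pos [ 0.4543 -0.1798  0.1921] jaw -71.15 F [ 0.07 -0.3   0.35] open 0.093 q6 0.76 tilt 0.35
tool delta [-0.0036  0.0941 -0.0064] turn y -0.15
[306.47239932 256.77401927]
```

View pics/w3c.png

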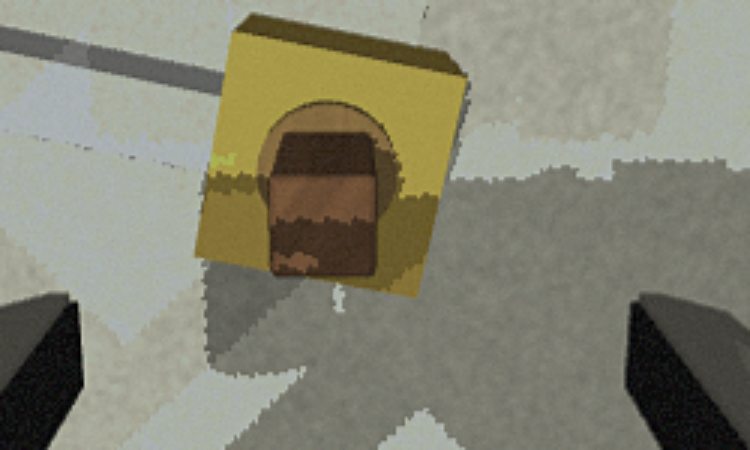

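carry_out --motion '[-0.001,0.025,-0.002,0,0,0,1,-0.001,0.025,-0.002,0,0,0,1,-0.001,0.025,-0.002,0,0,0,1,0,0.012,0,0,0,0,1,0,0,0,0,0,0,1]'

```text
t: 2.9
tool_pos: [0.4586, -0.177, 0.1088]
orientation: [-0.326, 2.029, -2.053]
force: [1.0, -0.8, 1.0]
opening: 0.0925
```

```bash
cat >> h.py <<'E'
def go(P,jaw):
    st=robot.read_state();to(P)
    M=R.from_rotvec(st["orientation"]).as_matrix();a=np.radians(jaw)
    z=np.array([np.cos(a),np.sin(a),0]);y=np.array([0,0,-1.]);x=np.cross(y,z)
    print("turn deg",np.round(np.degrees(R.from_matrix(M.T@np.c_[x,y,z]).as_rotvec()),2))
E
python3 -c "
from h import *
go((.456,-.173,.097),-71)
im=imaging.read_camera('wrist');cv2.imwrite('pics/w4.png',im);
"
```

```text
t 2.9 pos [ 0.4586 -0.177   0.1088] jaw -71.32 F [ 1.02 -0.78  1.01] open 0.0925 q6 0.78 tilt 0.87
tool delta [ 0.0013  0.0117 -0.0048] turn y None
turn deg [-0.75 -0.32 -0.42]
```

View pics/w4.png

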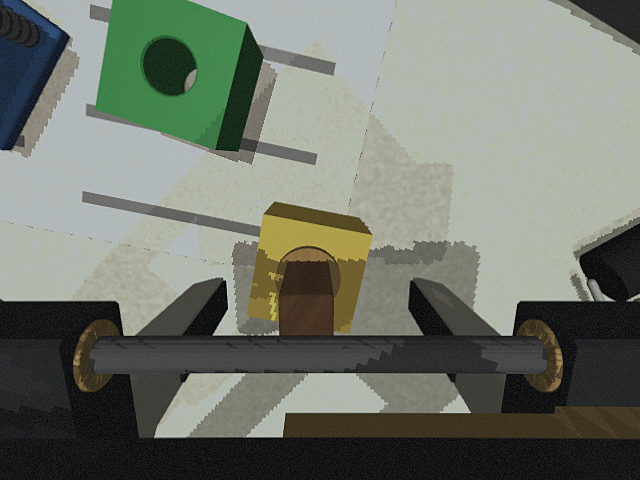

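carry_out --motion '[0.0005,0.006,-0.0025,-0.4,-0.1,-0.2,1,0.0005,0.006,-0.0025,-0.3,-0.1,-0.2,1,0,0,0,0,0,0,1,0,0,0,0,0,0,1,0,0,0,0,0,0,1]'

```text
t: 3.45
tool_pos: [0.4592, -0.1741, 0.1014]
orientation: [-0.333, 2.036, -2.045]
force: [0.8, 0.8, 0.5]
opening: 0.093
```

```bash
python3 -c "
from h import *
go((.456,-.173,.097),-71)
"
```

```text
t 3.45 pos [ 0.4592 -0.1741  0.1014] jaw -71.12 F [0.84 0.77 0.51] open 0.093 q6 0.77 tilt 0.43
tool delta [ 0.0027  0.0044 -0.0021] turn y None
turn deg [-0.31 -0.11 -0.3 ]
```

carry_out --motion '[0.0025,0.004,-0.002,-0.3,0,-0.3,1,0.001,0.001,0,0,0,0,1,0,0,0,0,0,0,-1,0,0,0,0,0,0,-1,0,0,0,0,0,0,-1]' --squeeze 15

```text
t: 3.95
tool_pos: [0.4551, -0.1735, 0.0964]
orientation: [-0.34, 2.043, -2.043]
force: [0.8, 0.5, -0.3]
opening: 0.0737
```

carry_out --motion '[0,0,0,0,0,0,-1,0,0,0,0,0,0,-1,0,0,0,0,0,0,-1,0,0,0,0,0,0,-1,0,0,0,0,0,0,-1]' --squeeze 35

```text
t: 4.45
tool_pos: [0.4553, -0.1735, 0.0966]
orientation: [-0.339, 2.042, -2.043]
force: [0.1, 0.1, -0.8]
opening: 0.0337
```

```bash
python3 -c "
from h import *
go((.456,-.173,.097),-71)
im=imaging.read_camera('wrist');cv2.imwrite('pics/w5.png',im);
"
```

```text
t 4.45 pos [ 0.4553 -0.1735  0.0966] jaw -71.12 F [ 0.08  0.06 -0.76] open 0.0337 q6 0.77 tilt 0.03
tool delta [-0.0009 -0.0004 -0.0003] turn y None
turn deg [-0.03 -0.12 -0.02]
```

View pics/w5.png

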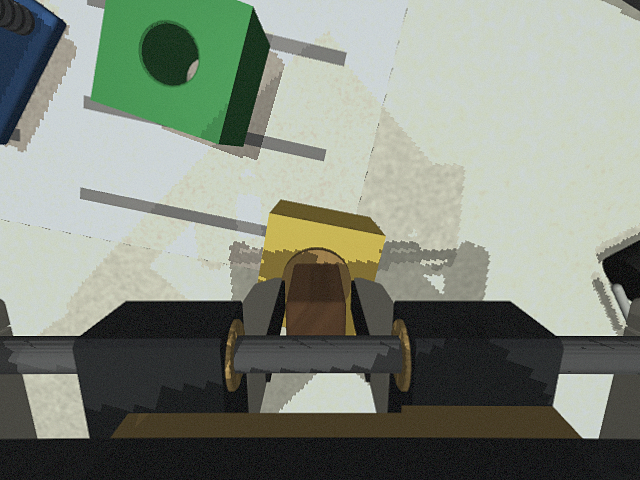

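carry_out --motion '[0,0,0,0,0,0,-1,0,0,0,0,0,0,-1,0,0,0,0,0,0,-1,0,0,0,0,0,0,-1,0,0,0,0,0,0,-1]'

```text
t: 5.0
tool_pos: [0.4552, -0.1735, 0.0966]
orientation: [-0.339, 2.042, -2.043]
force: [0.5, -0.7, -0.6]
opening: 0.0238
```

carry_out --motion '[0,-0.01,0,0,0,0,-1,0,-0.025,0,0,0,0,-1,0,-0.035,0,0,0,0,-1,0,-0.035,0,0,0,0,-1,0,-0.015,0,0,0,0,-1]'

```text
t: 5.5
tool_pos: [0.4521, -0.1719, 0.2185]
orientation: [-0.348, 2.051, -2.041]
force: [0.4, -0.7, -1.8]
opening: 0.0234
```

```bash
python3 -c "
from h import *
go((.551,.1915,.215),-71)
im=imaging.read_camera('wrist');cv2.imwrite('pics/w6.png',im);
im=imaging.read_camera('side');cv2.imwrite('pics/s6.png',cv2.resize(im[130:280,340:500],None,fx=5,fy=4))
"
```

```text
t 5.5 pos [ 0.4521 -0.1719  0.2185] jaw -71.12 F [ 0.35 -0.74 -1.8 ] open 0.0234 q6 0.77 tilt 0.51
tool delta [-0.2113  0.0041 -0.3118] turn y None
turn deg [ 0.36 -0.12  0.36]
```

View pics/w6.png

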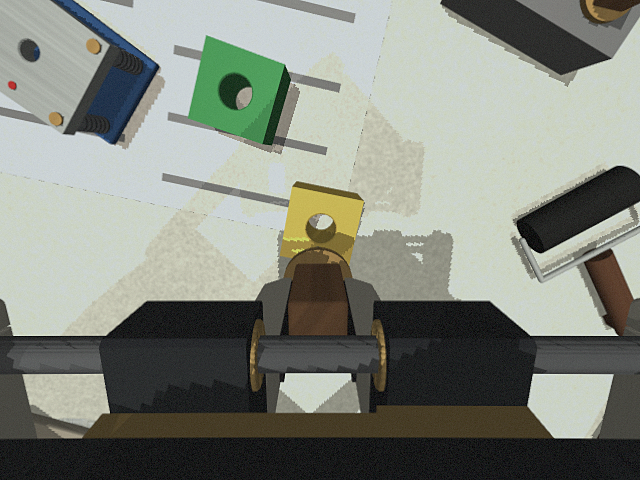

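View pics/s6.png

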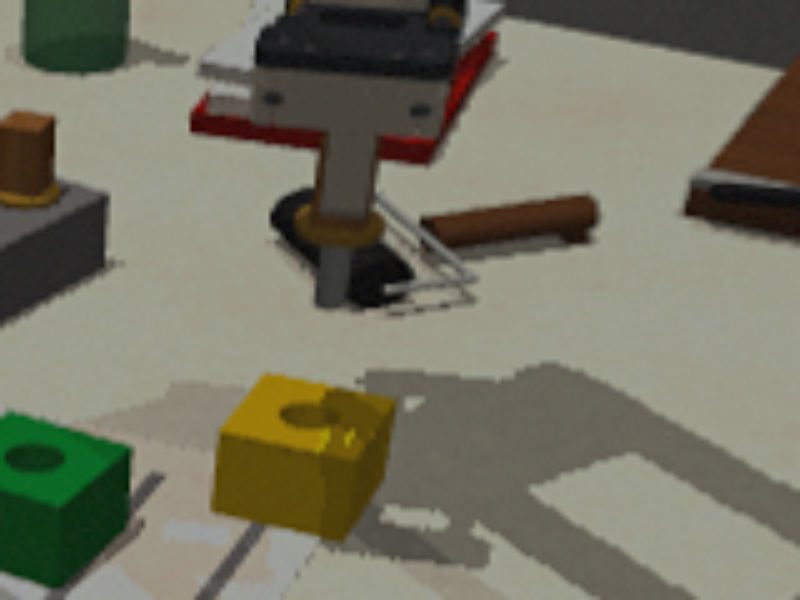

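Spindle gripped and lifted clear; the holder's hole is empty. Next I'll look at the gauge from close by.

carry_out --motion '[-0.01,0,-0.025,0.1,0,0.1,-1,-0.019,0,-0.045,0.1,0,0.1,-1,-0.019,0,-0.045,0.1,0,0.1,-1,-0.019,0,-0.045,0,0,0,-1,-0.019,0,-0.045,0,0,0,-1]'

```text
t: 6.1
tool_pos: [0.4658, 0.0508, 0.213]
orientation: [-0.335, 2.051, -2.052]
force: [1.1, 0.2, -1.6]
opening: 0.0238
```

carry_out --motion '[-0.014,0,-0.035,0,0,0,-1,-0.007,0,-0.015,0,0,0,-1,0,0,0,0,0,0,-1,0,0,0,0,0,0,-1,0,0,0,0,0,0,-1]'

```text
t: 6.6
tool_pos: [0.4656, 0.1119, 0.2064]
orientation: [-0.353, 2.052, -2.05]
force: [0.1, 0.0, -1.3]
opening: 0.024
```

```bash
python3 -c "
from h import *
go((.551,.1915,.215),-71)
cm=imaging.camera_model('wrist')
im=imaging.read_camera('wrist');cv2.imwrite('pics/w7.png',im);
print(cm['position']-imaging.camera_model('wrist')['position']); print(cm)
import pickle;pickle.dump(cm,open('cm7.pkl','wb'))
"
```

```text
t 6.6 pos [0.4656 0.1119 0.2064] jaw -71.31 F [ 0.1   0.01 -1.32] open 0.024 q6 1.37 tilt 0.84
tool delta [-0.1063 -0.01   -0.048 ] turn y None
turn deg [ 0.19 -0.31  0.82]
[-1.86082550e-05  2.79518663e-04  2.50795323e-05]
{'K': array([[348.21904566,   0.        , 317.5844513 ],
       [  0.        , 348.21904566, 244.69849364],
       [  0.        ,   0.        ,   1.        ]]), 'k1': 0.010915519646470117, 'position': array([0.53347086, 0.13312091, 0.3528635 ]), 'orientation': array([ 2.37063965, -1.70203786, -0.23287892])}
```

View pics/w7.png

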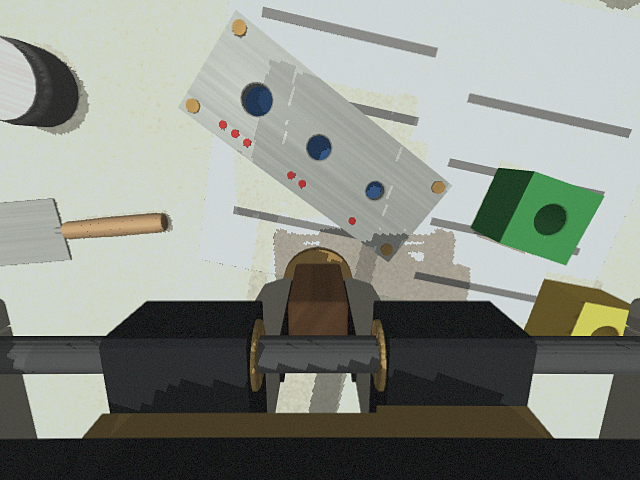

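```bash
python3 -c "
from h import *
import pickle;cm=pickle.load(open('cm7.pkl','rb'))
im=cv2.imread('pics/w7.png')
P=[]
for x,y in((257,99),(319,147),(375,190)):
    c=im[y-25:y+25,x-25:x+25].astype(int); m=((c.max(2)<130)&(c[:,:,0]>c[:,:,2]+8)).astype(np.uint8)
    m=cv2.morphologyEx(m,cv2.MORPH_CLOSE,np.ones((5,5)))
    n,l,s,ce=cv2.connectedComponentsWithStats(m); k=l[25,25]
    cs,_=cv2.findContours((l==k).astype(np.uint8),0,1); e=cv2.fitEllipse(cv2.convexHull(max(cs,key=len)))
    p=(x-25+e[0][0],y-25+e[0][1]);print(p,e[1],e[2]);P.append(atz(cm,p,.072))
P=np.array(P);print(np.round(P,4),[np.linalg.norm(P[i+1]-P[i]) for i in(0,1)],np.degrees(np.arctan2(*(P[0]-P[2])[1::-1])))
cv2.imwrite('pics/w7c.png',cv2.resize(im[70:220,220:420],None,fx=4,fy=4,interpolation=cv2.INTER_CUBIC))
"
```

```text
(258.4049434661865, 100.88795852661133) (27.09149932861328, 30.321683883666992) 12.740077018737793
(318.642240524292, 147.37066459655762) (23.402463912963867, 24.2700138092041) 168.1190948486328
(373.3064842224121, 189.65155410766602) (14.641019821166992, 18.12309455871582) 35.72495651245117
[[0.5522 0.1875 0.072 ]
 [0.5349 0.1339 0.072 ]
 [0.518  0.082  0.072 ]] [np.float64(0.056286052941734735), np.float64(0.054580472645481555)] 72.02665794324037
```

View pics/w7c.png

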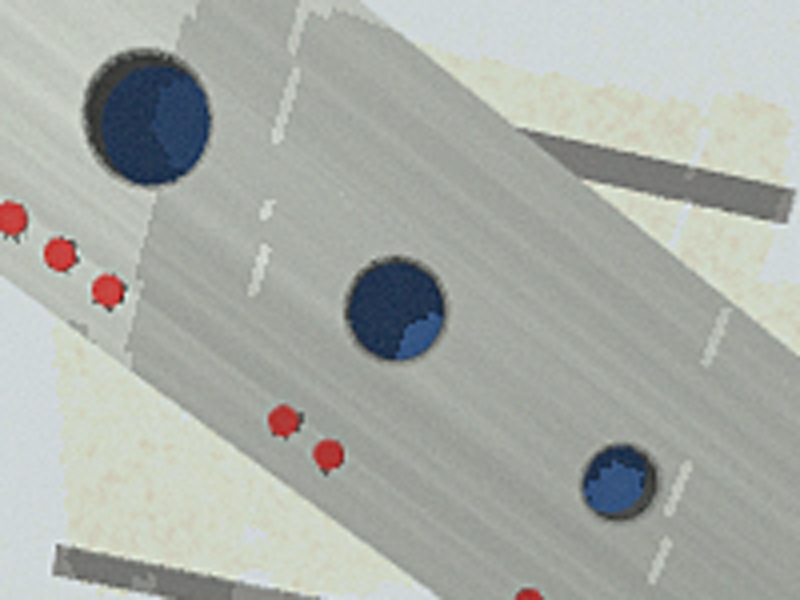

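```bash
python3 -c "
from h import *
import pickle;cm=pickle.load(open('cm7.pkl','rb'))
P=np.array([atz(cm,(220+x/4-.375,70+y/4-.375),.072) for x,y in((147.5,117),(396,308),(619.5,481.5))])
print(np.round(P,4),[np.linalg.norm(P[i+1]-P[i]) for i in(0,1)],np.degrees(np.arctan2(*(P[0]-P[2])[1::-1])))
"
```

```text
[[0.5531 0.1892 0.072 ]
 [0.5355 0.1341 0.072 ]
 [0.5181 0.081  0.072 ]] [np.float64(0.05787149169635327), np.float64(0.05586451648757763)] 72.04808434335068
```

```bash
cat > ov.py <<'E'
from h import *
import pickle,sys
cm=pickle.load(open('cm7.pkl','rb'));im=cv2.imread('pics/w7.png')
tcp=np.array([.4656,.1119,.2064]);M=R.from_rotvec([-0.353,2.052,-2.05]).as_matrix()
S=6;x0,y0=265,235
c=cv2.resize(im[y0:y0+75,x0:x0+105],None,fx=S,fy=S,interpolation=cv2.INTER_CUBIC)
def dr(pts,col):
    q=np.array([((proj(cm,tcp+M@np.array(p))-[x0,y0])+.5)*S for p in pts]);cv2.polylines(c,[np.int32(q)],False,col,1)
dx,dy,dz=map(float,sys.argv[1:4])  # spindle axis offset; dy= tcp height above foot
th=np.linspace(0,2*np.pi,80)
for h in(.048,.054): dr([(dx+.019*np.cos(t),dy-h,dz+.019*np.sin(t)) for t in th],(0,255,0))
a=.012
dr([(dx+u,dy-.106,dz+v) for u,v in((-a,-a),(-a,a),(a,a),(a,-a),(-a,-a))],(255,0,0))
dr([(dx+u,dy-.054,dz+v) for u,v in((-a,-a),(-a,a))],(0,0,255))
cv2.imwrite(sys.argv[4],c)
E
python3 ov.py 0 .085 0 pics/o1.png;python3 ov.py -.0016 .085 0 pics/o2.png
```

```text
(no output)
```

View pics/o1.png

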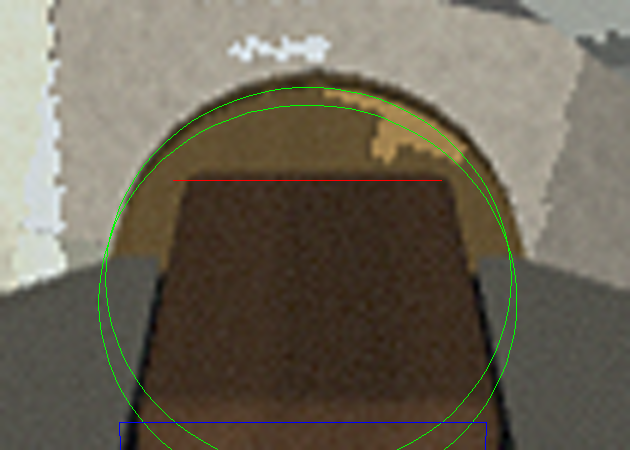

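View pics/o2.png

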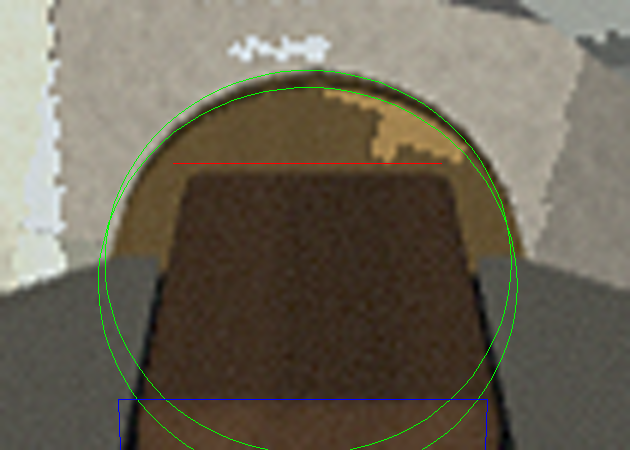

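```bash
python3 ov.py -.001 .0855 .0011 pics/o3.png
```

```text
(no output)
```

View pics/o3.png

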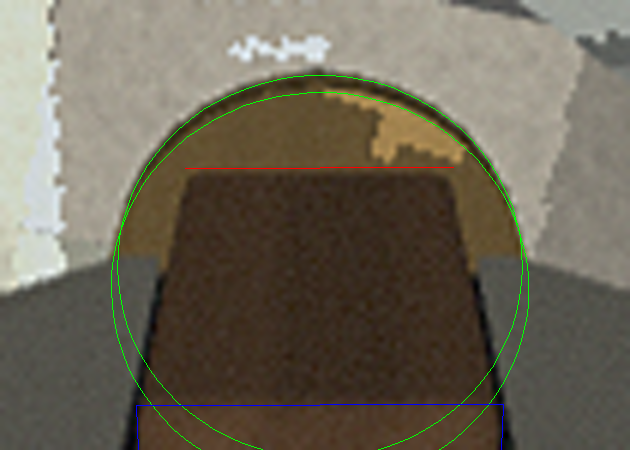

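carry_out --motion '[-0.02,0,-0.01,0.1,0,0.3,-1,-0.03,0,-0.012,0.1,0,0.3,-1,-0.03,0,-0.012,0,0,0.2,-1,-0.02,0,-0.01,0,0,0,-1,-0.002,0,0,0,0,0,-1]'

```text
t: 7.15
tool_pos: [0.5521, 0.1809, 0.2051]
orientation: [-0.325, 2.049, -2.053]
force: [-0.5, -0.5, -2.5]
opening: 0.0238
```

```bash
python3 -c "
from h import *
go((.5518,.1899,.165),-71)"
```

```text
t 7.15 pos [0.5521 0.1809 0.2051] jaw -71.96 F [-0.51 -0.46 -2.46] open 0.0238 q6 1.49 tilt 0.11
tool delta [-0.0025  0.04   -0.0087] turn y None
turn deg [-0.11 -0.96  0.  ]
```

carry_out --motion '[-0.001,0.01,-0.003,0,-0.4,0,-1,-0.001,0.01,-0.003,0,-0.4,0,-1,0,0.01,-0.002,0,0,0,-1,0,0.003,0,0,0,0,-1,0,0,0,0,0,0,-1]'

```text
t: 7.65
tool_pos: [0.5496, 0.1853, 0.1674]
orientation: [-0.34, 2.043, -2.05]
force: [-0.8, -0.4, -1.7]
opening: 0.0241
```

```bash
python3 -c "
from h import *
go((.5518,.1899,.165),-71)
im=imaging.read_camera('wrist');cv2.imwrite('pics/w8.png',im);
im=imaging.read_camera('side');cv2.imwrite('pics/s8.png',cv2.resize(im[210:370,200:380],None,fx=4,fy=3.7,interpolation=cv2.INTER_CUBIC));cv2.imwrite('pics/s8f.png',im)
"
```

```text
t 7.65 pos [0.5496 0.1853 0.1674] jaw -71.32 F [-0.82 -0.44 -1.73] open 0.0241 q6 1.48 tilt 0.27
tool delta [-0.0035  0.0023 -0.0036] turn y None
turn deg [-0.14 -0.32  0.23]
```

View pics/w8.png

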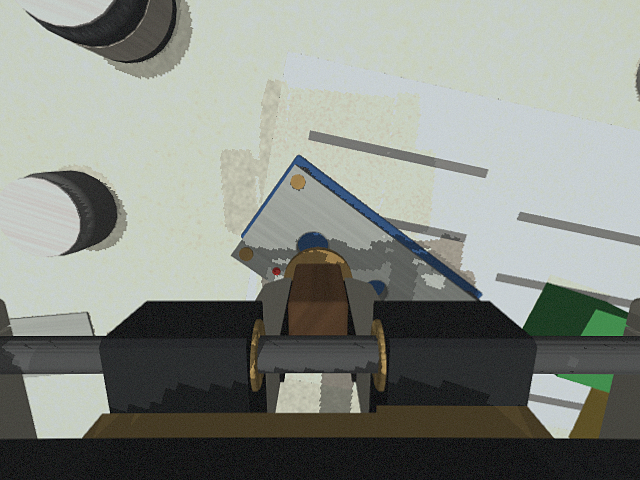

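View pics/s8.png

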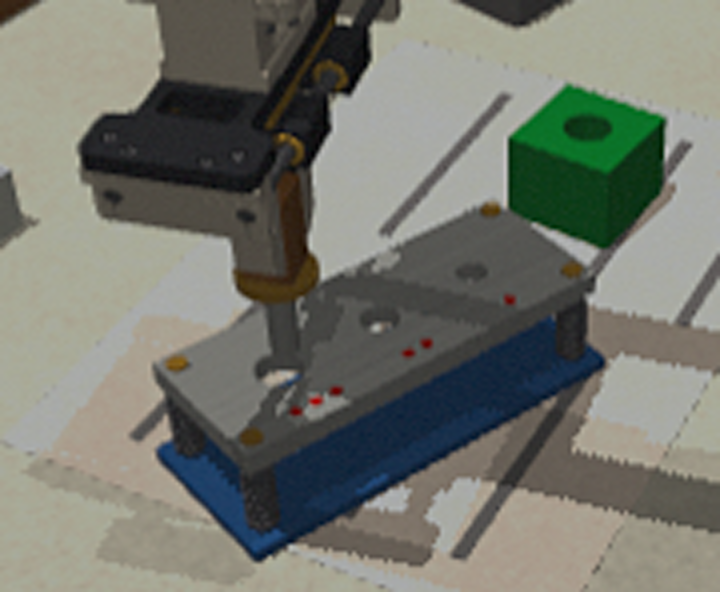

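carry_out --motion '[-0.0025,0,-0.0025,0,0,0.1,-1,-0.001,0,-0.0015,0,0,0,-1,0,0.003,0,0,0,0,-1,0,0.003,0,0,0,0,-1,0,0.003,0,0,0,0,-1]'

```text
t: 8.25
tool_pos: [0.5537, 0.1913, 0.1612]
orientation: [-0.332, 2.041, -2.046]
force: [0.3, -0.6, -1.9]
opening: 0.0237
```

```bash
python3 -c "
from h import *
go((.5518,.1899,.154),-71)"
```

```text
t 8.25 pos [0.5537 0.1913 0.1612] jaw -71.31 F [ 0.32 -0.57 -1.95] open 0.0237 q6 1.49 tilt 0.25
tool delta [0.0023 0.0071 0.0007] turn y None
turn deg [-0.16 -0.31 -0.19]
```

carry_out --motion '[0.002,0,0.001,-0.1,0,-0.1,-1,0,0.003,0,0,0,0,-1,0,0.002,0,0,0,0,-1,0,0.002,0,0,0,0,-1,0,0,0,0,0,0,-1]'

```text
t: 8.75
tool_pos: [0.5514, 0.1893, 0.1524]
orientation: [-0.337, 2.044, -2.046]
force: [0.4, -1.1, -0.9]
opening: 0.0242
```

```bash
python3 -c "
from h import *
go((.5518,.1899,.154),-71)"
```

```text
t 8.75 pos [0.5514 0.1893 0.1524] jaw -71.31 F [ 0.4  -1.12 -0.86] open 0.0242 q6 1.49 tilt 0.05
tool delta [-0.0006 -0.0016 -0.0005] turn y None
turn deg [-0.05 -0.31  0.01]
```

carry_out --motion '[0,0.003,0,0,0,0,-1,0,0.003,0,0,0,0,-1,0,0.002,0,0,0,0,-1,0,0,0,0,0,0,-1,0,0,0,0,0,0,-1]'

```text
t: 9.25
tool_pos: [0.5514, 0.1893, 0.1437]
orientation: [-0.337, 2.044, -2.046]
force: [-0.1, 0.6, -1.0]
opening: 0.0235
```

```bash
python3 -c "
from h import *
go((.5518,.1899,.154),-71)
im=imaging.read_camera('side');cv2.imwrite('pics/s9.png',cv2.resize(im[210:370,200:380],None,fx=4,fy=3.7,interpolation=cv2.INTER_CUBIC));cv2.imwrite('pics/s9f.png',im)
"
```

```text
t 9.25 pos [0.5514 0.1893 0.1437] jaw -71.31 F [-0.14  0.58 -0.96] open 0.0235 q6 1.49 tilt 0.05
tool delta [-0.0005 -0.0103 -0.0004] turn y None
turn deg [-0.05 -0.31  0.01]
```

View pics/s9.png

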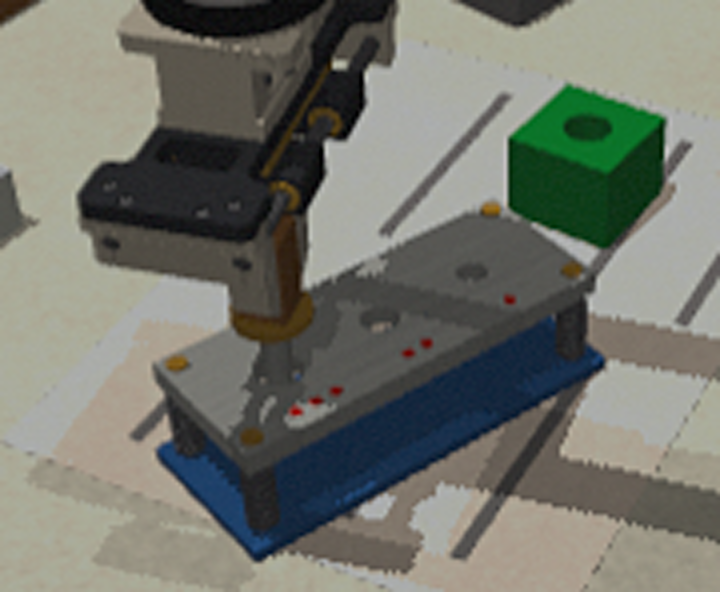

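carry_out --motion '[0,-0.012,0,0,0,0,-1,0,-0.012,0,0,0,0,-1,0,-0.003,0,0,0,0,-1,0,0,0,0,0,0,-1,0.001,0,0,0,0,0,-1]'

```text
t: 9.8
tool_pos: [0.5515, 0.1893, 0.1752]
orientation: [-0.333, 2.043, -2.044]
force: [0.6, 0.3, -1.7]
opening: 0.0238
```

carry_out --motion '[0.009,0,0.012,0,0,0,-1,0.012,0,0.016,0,0,0,-1,0.009,0,0.013,0,0,0,-1,0,0,0,0,0,0,-1,0,0,0,0,0,0,-1]'

```text
t: 10.3
tool_pos: [0.534, 0.1367, 0.1737]
orientation: [-0.335, 2.043, -2.046]
force: [-0.7, 0.8, -1.9]
opening: 0.024
```

```bash
python3 -c "
from h import *
go((.5342,.1348,.154),-71.3)"
```

```text
t 10.3 pos [0.534  0.1367 0.1737] jaw -71.32 F [-0.73  0.79 -1.89] open 0.024 q6 1.4 tilt 0.08
tool delta [0.0004 0.0197 0.0019] turn y None
turn deg [-0.07 -0.02 -0.05]
```

carry_out --motion '[0.0005,0.004,0.002,0,0,0,-1,0,0.004,0,0,0,0,-1,0,0.003,0,0,0,0,-1,0,0.002,0,0,0,0,-1,0,0,0,0,0,0,-1]'

```text
t: 10.8
tool_pos: [0.5342, 0.1356, 0.1589]
orientation: [-0.337, 2.044, -2.045]
force: [-0.9, 0.5, -1.2]
opening: 0.0238
```

```bash
python3 -c "
from h import *
go((.5342,.1348,.154),-71.3)
imaging.read_camera('side')
im=imaging.read_camera('side');cv2.imwrite('pics/s10.png',cv2.resize(im[210:370,200:380],None,fx=4,fy=3.7,interpolation=cv2.INTER_CUBIC))
im=imaging.read_camera('wrist');cv2.imwrite('pics/w10.png',im)
"
```

```text
t 10.8 pos [0.5342 0.1356 0.1589] jaw -71.27 F [-0.89  0.54 -1.19] open 0.0238 q6 1.4 tilt 0.04
tool delta [0.0002 0.0049 0.0008] turn y None
turn deg [-0.04  0.03 -0.01]
```

View pics/s10.png

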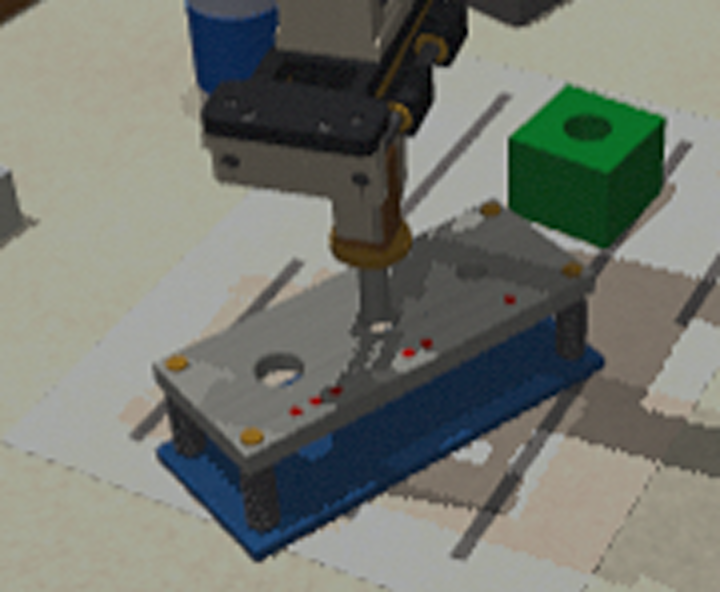

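carry_out --motion '[0,0.002,0.001,0,0,0,-1,0,0.002,0,0,0,0,-1,0,0.001,0,0,0,0,-1,0,0,0,0,0,0,-1,0,0,0,0,0,0,-1]'

```text
t: 11.45
tool_pos: [0.5351, 0.1346, 0.1546]
orientation: [-0.335, 2.043, -2.044]
force: [-0.6, -0.0, -1.3]
opening: 0.024
```

```bash
python3 -c "
from h import *
go((.5342,.1348,.151),-71.3)"
```

```text
t 11.45 pos [0.5351 0.1346 0.1546] jaw -71.27 F [-0.56 -0.04 -1.29] open 0.024 q6 1.4 tilt 0.12
tool delta [ 0.0008  0.0036 -0.0005] turn y None
turn deg [-0.05  0.03 -0.11]
```

Estimated 3 mm below the plate's top, and no force. Next comes a little further down.

carry_out --motion '[0.0005,0.002,0,0,0,-0.1,-1,0,0.002,0,0,0,0,-1,0,0.001,0,0,0,0,-1,0,0,0,0,0,0,-1,0,0,0,0,0,0,-1]'

```text
t: 11.95
tool_pos: [0.5346, 0.1345, 0.1492]
orientation: [-0.337, 2.044, -2.045]
force: [-0.0, 0.1, -1.9]
opening: 0.0239
```

```bash
python3 -c "
from h import *
go((.5342,.1348,.145),-71.3)"
```

```text
t 11.95 pos [0.5346 0.1345 0.1492] jaw -71.27 F [-0.04  0.08 -1.9 ] open 0.0239 q6 1.4 tilt 0.05
tool delta [ 0.0003  0.0042 -0.0005] turn y None
turn deg [-0.05  0.03 -0.  ]
```

carry_out --motion '[0,0.003,0,0,0,0,-1,0,0.002,0,0,0,0,-1,0,0.001,0,0,0,0,-1,0,0,0,0,0,0,-1,0,0,0,0,0,0,-1]'

```text
t: 12.45
tool_pos: [0.5346, 0.1344, 0.1426]
orientation: [-0.337, 2.044, -2.045]
force: [-0.1, -0.2, -2.0]
opening: 0.0234
```

```bash
python3 -c "
from h import *
go((.5342,.1348,.145),-71.3)
im=imaging.read_camera('side');cv2.imwrite('pics/s11.png',cv2.resize(im[210:370,200:380],None,fx=4,fy=3.7,interpolation=cv2.INTER_CUBIC))
"
```

```text
t 12.45 pos [0.5346 0.1344 0.1426] jaw -71.27 F [-0.07 -0.23 -2.02] open 0.0234 q6 1.4 tilt 0.05
tool delta [ 0.0003 -0.0024 -0.0005] turn y None
turn deg [-0.05  0.03  0.  ]
```

View pics/s11.png

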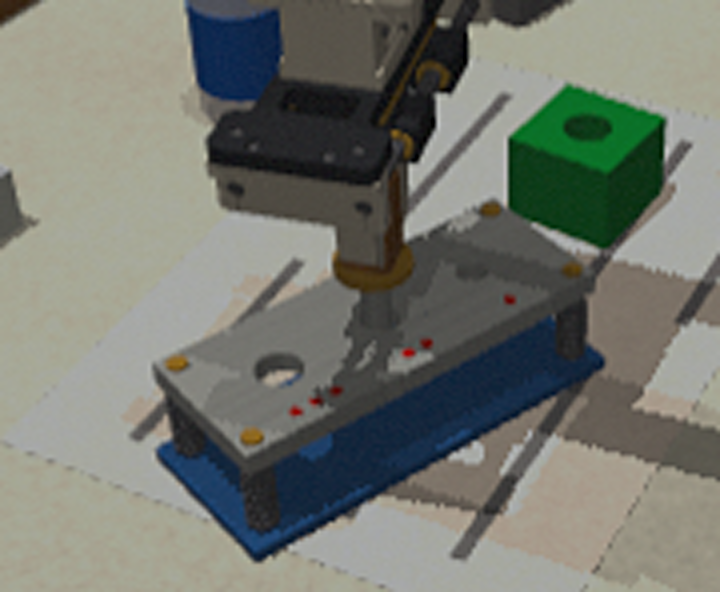

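carry_out --motion '[0,-0.012,0,0,0,0,-1,0,-0.012,0,0,0,0,-1,0,-0.003,0,0,0,0,-1,0,0,0,0,0,0,-1,0,0,0,0,0,0,-1]'

```text
t: 13.0
tool_pos: [0.5355, 0.1346, 0.1739]
orientation: [-0.334, 2.042, -2.044]
force: [0.6, -0.4, -1.8]
opening: 0.0238
```

carry_out --motion '[0.009,0,0.012,0,0,0,-1,0.012,0,0.016,0,0,0,-1,0.009,0,0.013,0,0,0,-1,0,0,0,0,0,0,-1,0,0,0,0,0,0,-1]'

```text
t: 13.5
tool_pos: [0.518, 0.0823, 0.1723]
orientation: [-0.337, 2.043, -2.045]
force: [-0.1, -0.5, -2.4]
opening: 0.0237
```

```bash
python3 -c "
from h import *
go((.517,.0814,.160),-71.3)
im=imaging.read_camera('side');cv2.imwrite('pics/s12.png',cv2.resize(im[210:370,200:380],None,fx=4,fy=3.7,interpolation=cv2.INTER_CUBIC))
im=imaging.read_camera('wrist');cv2.imwrite('pics/w12.png',im)
"
```

```text
t 13.5 pos [0.518  0.0823 0.1723] jaw -71.24 F [-0.1  -0.52 -2.43] open 0.0237 q6 1.3 tilt 0.08
tool delta [0.0012 0.0123 0.0006] turn y None
turn deg [-0.08  0.06 -0.01]
```

View pics/s12.png

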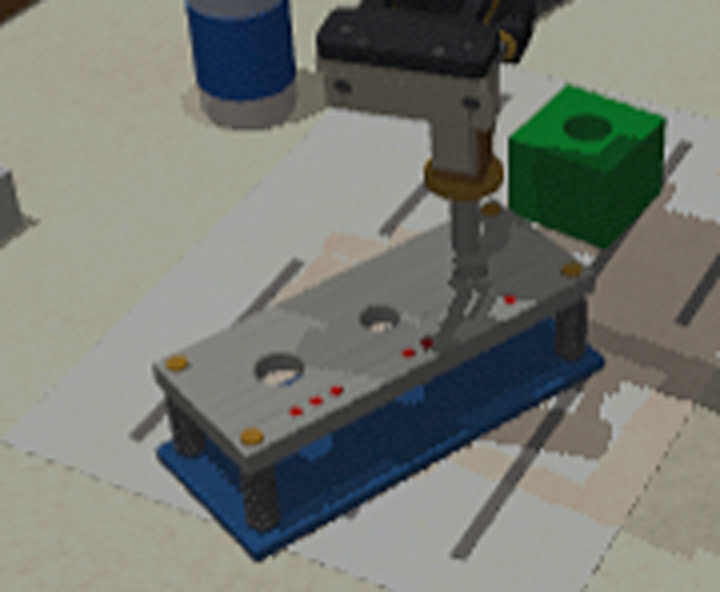

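View pics/w12.png

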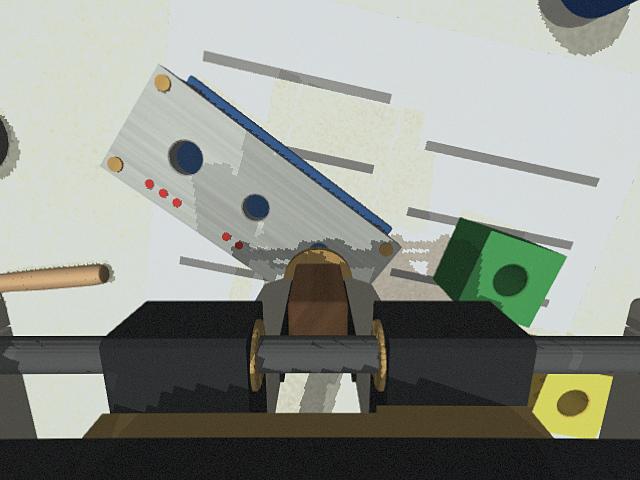

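```bash
python3 -c "
from h import *
im=cv2.imread('pics/w12.png');cv2.imwrite('pics/w12c.png',cv2.resize(im[130:260,150:350],None,fx=4,fy=4,interpolation=cv2.INTER_CUBIC))
go((.517,.0814,.160),-71.3)
"
```

```text
t 13.6 pos [0.5181 0.0828 0.1723] jaw -71.19 F [ 0.44  0.95 -0.84] open 0.0243 q6 1.3 tilt 0.09
tool delta [0.0015 0.0123 0.0009] turn y None
turn deg [-0.09  0.11 -0.01]
```

View pics/w12c.png

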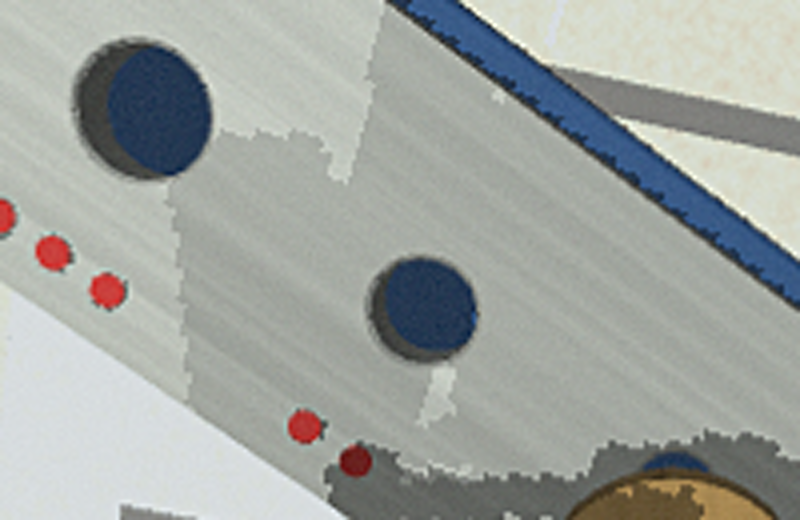

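```bash
python3 -c "
from h import *
cm=imaging.camera_model('wrist')
P=np.array([atz(cm,(150+x/4-.375,130+y/4-.375),.072) for x,y in((142,109),(422,309))])
d=P[1]-P[0];n=np.linalg.norm(d);s=P[1]+d/n*.056
print(np.round(P,4),n,s)
st=robot.read_state();M=R.from_rotvec(st['orientation']).as_matrix()
print('axis in cam frame',st['tool_pos']+M@np.array([-.001,.0855,.0011]), proj(cm,s))
"
```

```text
[[0.5532 0.1898 0.072 ]
 [0.5355 0.1347 0.072 ]] 0.057967688101736026 [0.51831301 0.08135098 0.072     ]
axis in cam frame [0.51948513 0.08196578 0.08677029] [318.06479198 251.83967033]
```

carry_out --motion '[0.0012,0.004,0.0008,0,0,0,-1,0,0.004,0,0,0,0,-1,0,0.002,0,0,0,0,-1,0,0,0,0,0,0,-1,0,0,0,0,0,0,-1]'

```text
t: 14.1
tool_pos: [0.5171, 0.0832, 0.1607]
orientation: [-0.341, 2.042, -2.044]
force: [-0.1, -0.4, -1.9]
opening: 0.024
```

```bash
python3 -c "
from h import *
go((.517,.0816,.156),-71.3)"
```

```text
t 14.1 pos [0.5171 0.0832 0.1607] jaw -71.07 F [-0.06 -0.44 -1.89] open 0.024 q6 1.3 tilt 0.06
tool delta [0.0006 0.0047 0.0015] turn y None
turn deg [-0.05  0.23  0.04]
```

carry_out --motion '[0.0005,0,0.0015,0,0,0,-1,0,0.002,0,0,0,0,-1,0,0.002,0,0,0,0,-1,0,0,0,0,0,0,-1,0,0,0,0,0,0,-1]'

```text
t: 14.6
tool_pos: [0.5174, 0.0816, 0.1567]
orientation: [-0.341, 2.041, -2.043]
force: [0.1, -0.0, -1.2]
opening: 0.024
```

```bash
python3 -c "
from h import *
go((.517,.0816,.154),-71.3)"
```

```text
t 14.6 pos [0.5174 0.0816 0.1567] jaw -71.06 F [ 0.12 -0.   -1.16] open 0.024 q6 1.3 tilt 0.06
tool delta [ 0.0004  0.0027 -0.0002] turn y None
turn deg [-0.06  0.24  0.  ]
```

carry_out --motion '[0,0.0015,0,0,0,0,-1,0,0.0015,0,0,0,0,-1,0,0,0,0,0,0,-1,0,0,0,0,0,0,-1,0,0,0,0,0,0,-1]'

```text
t: 15.1
tool_pos: [0.5177, 0.0816, 0.1556]
orientation: [-0.34, 2.041, -2.043]
force: [-3.2, -0.2, 3.1]
opening: 0.0239
```

```bash
python3 -c "
from h import *
go((.517,.0816,.154),-71.3)"
```

```text
t 15.1 pos [0.5177 0.0816 0.1556] jaw -71.05 F [-3.16 -0.24  3.15] open 0.0239 q6 1.3 tilt 0.09
tool delta [ 0.0006  0.0016 -0.0002] turn y None
turn deg [-0.08  0.25 -0.04]
```

carry_out --motion '[0.0012,0,-0.0003,0,0,0,-1,0,0,0,0,0,0,-1,0,0.001,0,0,0,0,-1,0,0.001,0,0,0,0,-1,0,0,0,0,0,0,-1]'

```text
t: 15.6
tool_pos: [0.5173, 0.0815, 0.1543]
orientation: [-0.337, 2.039, -2.042]
force: [-2.3, -0.4, 5.7]
opening: 0.024
```

```bash
python3 -c "
from h import *
go((.517,.0816,.154),-71.3)"
```

```text
t 15.6 pos [0.5173 0.0815 0.1543] jaw -71.05 F [-2.26 -0.43  5.66] open 0.024 q6 1.3 tilt 0.22
tool delta [ 0.0003  0.0003 -0.0002] turn y None
turn deg [-0.12  0.25 -0.19]
```

carry_out --motion '[0,-0.002,0,0,0,0,-1,0.0012,0,-0.0003,-0.1,0,-0.2,-1,0.0003,0,0,0,0,0,-1,0,0,0,0,0,0,-1,0,0,0,0,0,0,-1]'

```text
t: 16.1
tool_pos: [0.515, 0.0813, 0.1543]
orientation: [-0.343, 2.043, -2.043]
force: [0.4, -0.5, -0.6]
opening: 0.0237
```

```bash
python3 -c "
from h import *
go((.5165,.0816,.154),-71)"
```

```text
t 16.1 pos [0.515  0.0813 0.1543] jaw -71.06 F [ 0.39 -0.55 -0.6 ] open 0.0237 q6 1.3 tilt 0.14
tool delta [-0.0015  0.0003  0.0002] turn y None
turn deg [ 0.03 -0.06  0.13]
```

carry_out --motion '[-0.0004,0.001,0,0,0,0.1,-1,0,0.0015,0,0,0,0,-1,0,0.0015,0,0,0,0,-1,0,0,0,0,0,0,-1,0,0,0,0,0,0,-1]'

```text
t: 16.6
tool_pos: [0.515, 0.0813, 0.1491]
orientation: [-0.342, 2.043, -2.043]
force: [0.1, -0.4, -1.7]
opening: 0.0237
```

```bash
python3 -c "
from h import *
go((.516,.0816,.15),-71)
im=imaging.read_camera('side');cv2.imwrite('pics/s13.png',cv2.resize(im[210:370,200:380],None,fx=4,fy=3.7,interpolation=cv2.INTER_CUBIC))
"
```

```text
t 16.6 pos [0.515  0.0813 0.1491] jaw -71.06 F [ 0.14 -0.43 -1.69] open 0.0237 q6 1.3 tilt 0.09
tool delta [-0.001  -0.0009  0.    ] turn y None
turn deg [ 0.04 -0.06  0.08]
```

View pics/s13.png

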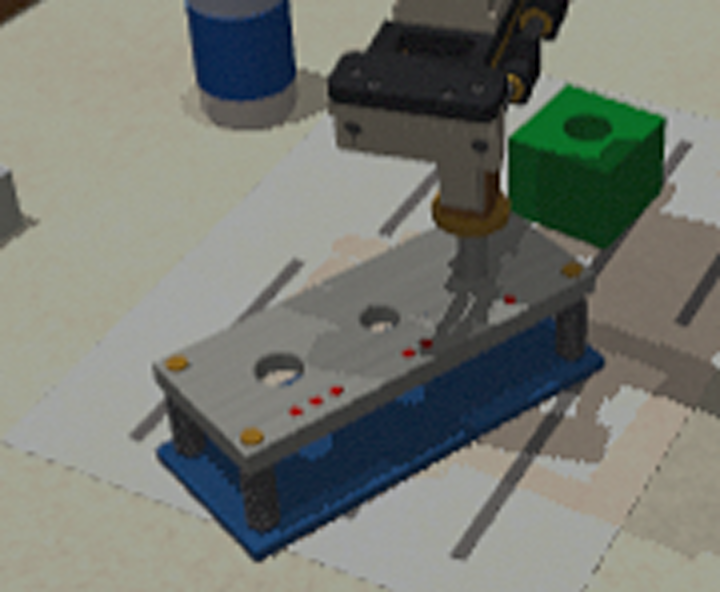

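carry_out --motion '[0,0.002,0,0,0,0.05,-1,0,0.002,0,0,0,0,-1,0,0.002,0,0,0,0,-1,0,0.001,0,0,0,0,-1,0,0,0,0,0,0,-1]'

```text
t: 17.15
tool_pos: [0.515, 0.0813, 0.1415]
orientation: [-0.341, 2.043, -2.042]
force: [1.8, -0.2, -1.8]
opening: 0.024
```

```bash
python3 -c "
from h import *
go((.515,.0813,.1095),-71)"
```

```text
t 17.15 pos [0.515  0.0813 0.1415] jaw -71.06 F [ 1.76 -0.24 -1.85] open 0.024 q6 1.3 tilt 0.05
tool delta [-0.      0.032   0.0001] turn y None
turn deg [ 0.04 -0.06  0.03]
```

carry_out --motion '[-0.0004,0.002,0,0,0,0,-1,0,0.002,0,0,0,0,-1,0,0.002,0,0,0,0,-1,0,0.001,0,0,0,0,-1,0,0,0,0,0,0,-1]'

```text
t: 17.65
tool_pos: [0.5152, 0.0815, 0.1337]
orientation: [-0.342, 2.044, -2.042]
force: [1.1, -0.4, -1.2]
opening: 0.0239
```

```bash
python3 -c "
from h import *
go((.515,.0813,.1095),-71)"
```

```text
t 17.65 pos [0.5152 0.0815 0.1337] jaw -71.06 F [ 1.15 -0.39 -1.2 ] open 0.0239 q6 1.3 tilt 0.08
tool delta [0.0002 0.0242 0.0001] turn y None
turn deg [ 0.05 -0.06  0.06]
```

carry_out --motion '[-0.0003,0.002,0,0,0,0.05,-1,0,0.002,0,0,0,0,-1,0,0.002,0,0,0,0,-1,0,0.001,0,0,0,0,-1,0,0,0,0,0,0,-1]'

```text
t: 18.15
tool_pos: [0.5154, 0.0816, 0.126]
orientation: [-0.341, 2.043, -2.042]
force: [-0.7, -0.5, -0.8]
opening: 0.024
```

```bash
python3 -c "
from h import *
go((.515,.0813,.1095),-71)"
```

```text
t 18.15 pos [0.5154 0.0816 0.126 ] jaw -71.06 F [-0.75 -0.51 -0.78] open 0.024 q6 1.3 tilt 0.05
tool delta [0.0005 0.0165 0.0002] turn y None
turn deg [ 0.05 -0.06  0.01]
```

carry_out --motion '[0,0.002,0,0,0,0,-1,0,0.002,0,0,0,0,-1,0,0.002,0,0,0,0,-1,0,0.001,0,0,0,0,-1,0,0,0,0,0,0,-1]'

```text
t: 18.65
tool_pos: [0.5154, 0.0816, 0.1184]
orientation: [-0.341, 2.043, -2.042]
force: [-0.8, 1.2, -1.3]
opening: 0.0237
```

```bash
python3 -c "
from h import *
go((.515,.0813,.1095),-71)"
```

```text
t 18.65 pos [0.5154 0.0816 0.1184] jaw -71.06 F [-0.79  1.19 -1.32] open 0.0237 q6 1.3 tilt 0.05
tool delta [0.0005 0.0089 0.0002] turn y None
turn deg [ 0.05 -0.06  0.01]
```

carry_out --motion '[0,0.002,0,0,0,0,-1,0,0.002,0,0,0,0,-1,0,0.002,0,0,0,0,-1,0,0,0,0,0,0,-1,0,0,0,0,0,0,-1]'

```text
t: 19.15
tool_pos: [0.5154, 0.0816, 0.1118]
orientation: [-0.341, 2.043, -2.042]
force: [-0.8, -0.1, -1.3]
opening: 0.0239
```

```bash
python3 -c "
from h import *
go((.515,.0813,.1095),-71)
im=imaging.read_camera('side');cv2.imwrite('pics/s14.png',cv2.resize(im[210:370,200:380],None,fx=4,fy=3.7,interpolation=cv2.INTER_CUBIC))
"
```

```text
t 19.15 pos [0.5154 0.0816 0.1118] jaw -71.06 F [-0.79 -0.07 -1.32] open 0.0239 q6 1.3 tilt 0.06
tool delta [0.0005 0.0023 0.0002] turn y None
turn deg [ 0.05 -0.06  0.01]
```

View pics/s14.png

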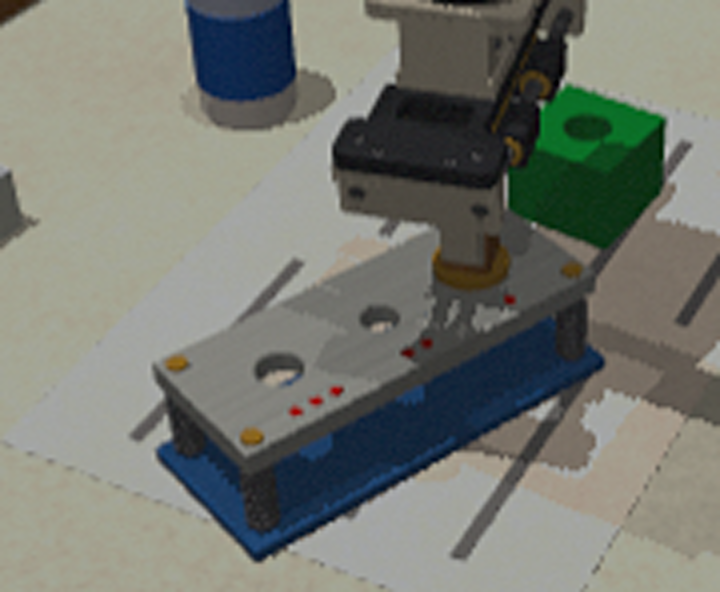

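The collar is nearly on the plate, which hasn't given. I'll feel for the seat in 1 mm steps.

carry_out --motion '[0,0.001,0,0,0,0,-1,0,0.001,0,0,0,0,-1,0,0,0,0,0,0,-1,0,0,0,0,0,0,-1,0,0,0,0,0,0,-1]'

```text
t: 19.7
tool_pos: [0.5155, 0.0816, 0.1098]
orientation: [-0.341, 2.043, -2.042]
force: [0.0, 0.8, -2.3]
opening: 0.024
```

```bash
python3 -c "
from h import *
go((.515,.0813,.1095),-71)"
```

```text
t 19.7 pos [0.5155 0.0816 0.1098] jaw -71.06 F [ 0.01  0.76 -2.25] open 0.024 q6 1.3 tilt 0.05
tool delta [0.0006 0.0003 0.0001] turn y None
turn deg [ 0.05 -0.06 -0.  ]
```

carry_out --motion '[0,0.001,0,0,0,0,-1,0,0,0,0,0,0,-1,0,0.001,0,0,0,0,-1,0,0,0,0,0,0,-1,0,0,0,0,0,0,-1]'

```text
t: 20.2
tool_pos: [0.5159, 0.0817, 0.1086]
orientation: [-0.34, 2.043, -2.041]
force: [1.0, 0.4, -0.3]
opening: 0.0238
```

```bash
python3 -c "
from h import *
go((.515,.0813,.1095),-71)"
```

```text
t 20.2 pos [0.5159 0.0817 0.1086] jaw -71.05 F [ 0.99  0.36 -0.31] open 0.0238 q6 1.3 tilt 0.06
tool delta [ 0.001  -0.0009  0.0001] turn y None
turn deg [ 0.03 -0.05 -0.05]
```

carry_out --motion '[0.0002,0.001,0,0,0,0,-1,0,0,0,0,0,0,-1,0,0,0,0,0,0,-1,0,0,0,0,0,0,-1,0,0,0,0,0,0,-1]'

```text
t: 20.7
tool_pos: [0.5159, 0.0817, 0.1085]
orientation: [-0.339, 2.042, -2.041]
force: [-2.5, -0.0, 3.1]
opening: 0.024
```

```bash
python3 -c "
from h import *
go((.515,.0813,.1095),-71)"
```

```text
t 20.7 pos [0.5159 0.0817 0.1085] jaw -71.05 F [-2.49 -0.02  3.11] open 0.024 q6 1.3 tilt 0.08
tool delta [ 0.001  -0.001   0.0001] turn y None
turn deg [ 0.03 -0.05 -0.08]
```

carry_out --motion '[0,0,0,0,0,0,0.2,0,0,0,0,0,0,0.2,0,0,0,0,0,0,0.2,0,0,0,0,0,0,0.2,0,0,0,0,0,0,0.2]' --squeeze 10

```text
t: 21.2
tool_pos: [0.5161, 0.0816, 0.1077]
orientation: [-0.339, 2.042, -2.041]
force: [-0.6, 0.3, 0.3]
opening: 0.0552
```

```bash
python3 -c "
from h import *
go((.515,.0813,.2),-71)
im=imaging.read_camera('wrist');cv2.imwrite('pics/w15.png',im)
im=imaging.read_camera('side');cv2.imwrite('pics/s15.png',cv2.resize(im[210:370,200:380],None,fx=4,fy=3.7,interpolation=cv2.INTER_CUBIC))
"
```

```text
t 21.2 pos [0.5161 0.0816 0.1077] jaw -71.06 F [-0.56  0.32  0.32] open 0.0552 q6 1.3 tilt 0.11
tool delta [ 0.001  -0.0923 -0.0001] turn y None
turn deg [ 0.02 -0.06 -0.11]
```

View pics/w15.png

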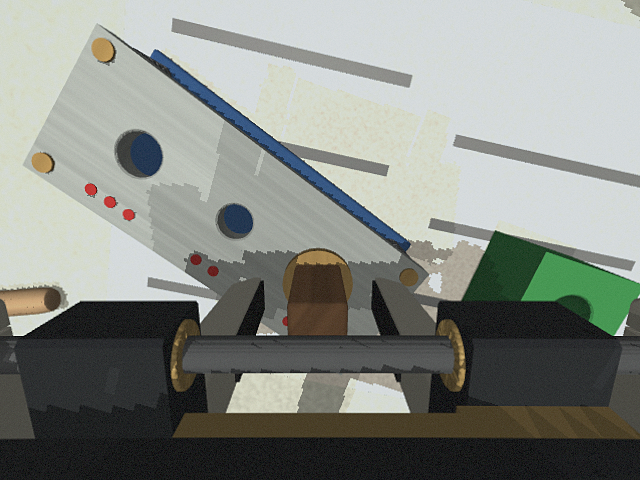

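View pics/s15.png

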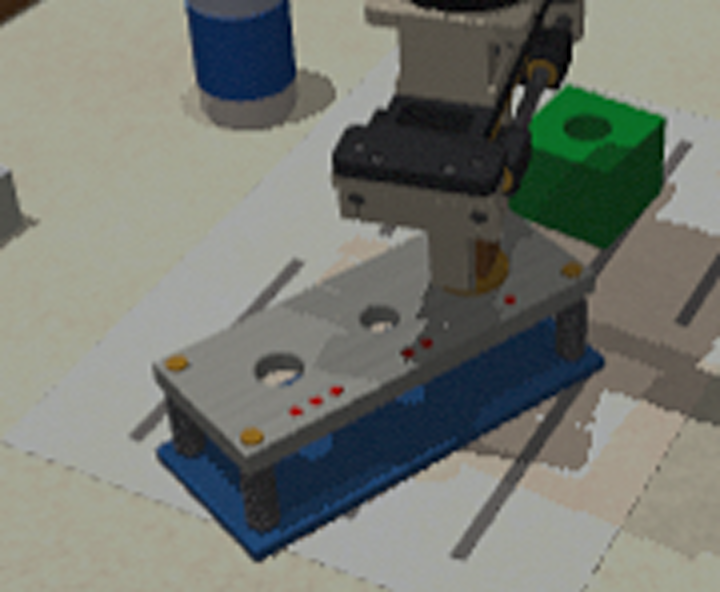

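carry_out --motion '[0,-0.008,0,0,0,0,0.2,0,-0.02,0,0,0,0,0.2,0,-0.035,0,0,0,0,0.2,0,-0.035,0,0,0,0,0.2,0,-0.02,0,0,0,0,0.2]'

```text
t: 21.8
tool_pos: [0.513, 0.0813, 0.2272]
orientation: [-0.348, 2.047, -2.043]
force: [1.7, -0.2, 0.4]
opening: 0.0556
```

carry_out --motion '[0.03,-0.02,0,0,0,0,0.2,0.04,0,0,0,0,0,0.2,0.04,0,0,0,0,0,0.2,0.02,0,0,0,0,0,0.2,0,0,0,0,0,0,0.2]'

```text
t: 22.3
tool_pos: [0.3895, 0.0381, 0.2566]
orientation: [-0.336, 2.039, -2.04]
force: [-0.2, 0.3, 0.1]
opening: 0.0559
```

```bash
python3 -c "
from h import *
go((.515,.0813,.2),-71)
im=imaging.read_camera('top');cv2.imwrite('pics/t16.png',im)
cv2.imwrite('pics/t16c.png',cv2.resize(im[225:325,190:300],None,fx=6,fy=6,interpolation=cv2.INTER_CUBIC))
im=imaging.read_camera('side');cv2.imwrite('pics/s16.png',cv2.resize(im[140:370,200:440],None,fx=3,fy=2.6,interpolation=cv2.INTER_CUBIC))
"
```

```text
t 22.3 pos [0.3895 0.0381 0.2566] jaw -71.01 F [-0.25  0.27  0.1 ] open 0.0559 q6 1.21 tilt 0.3
tool delta [-1.325e-01  5.720e-02 -1.000e-04] turn y None
turn deg [-0.09 -0.01 -0.29]
```

View pics/t16.png

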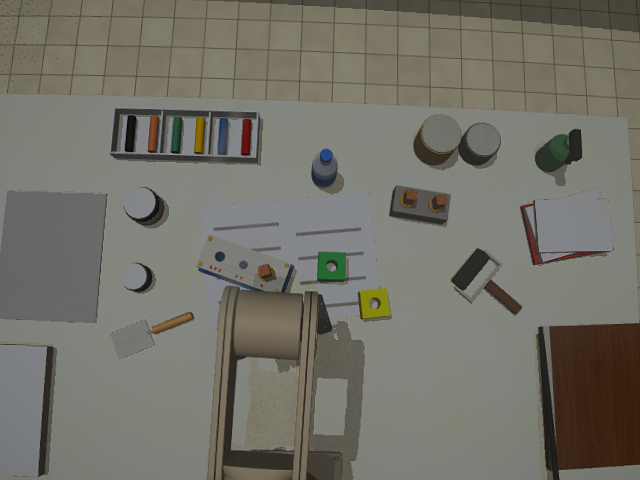

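View pics/s16.png

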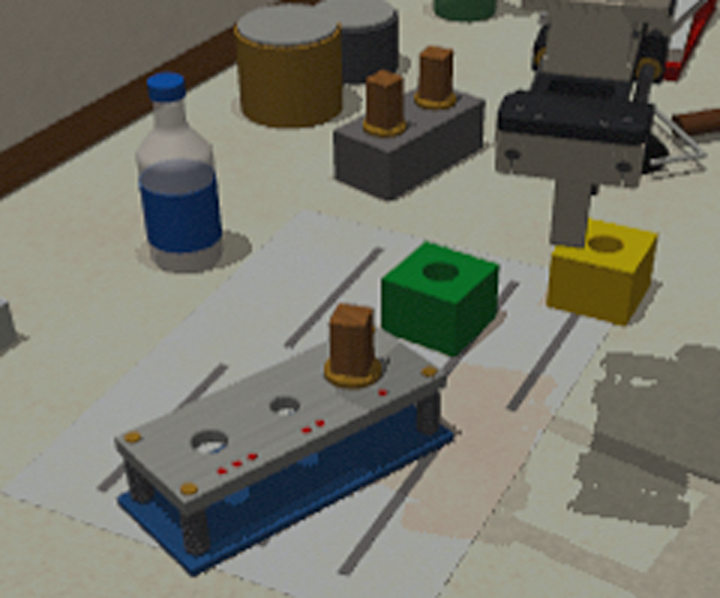

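View pics/t16c.png

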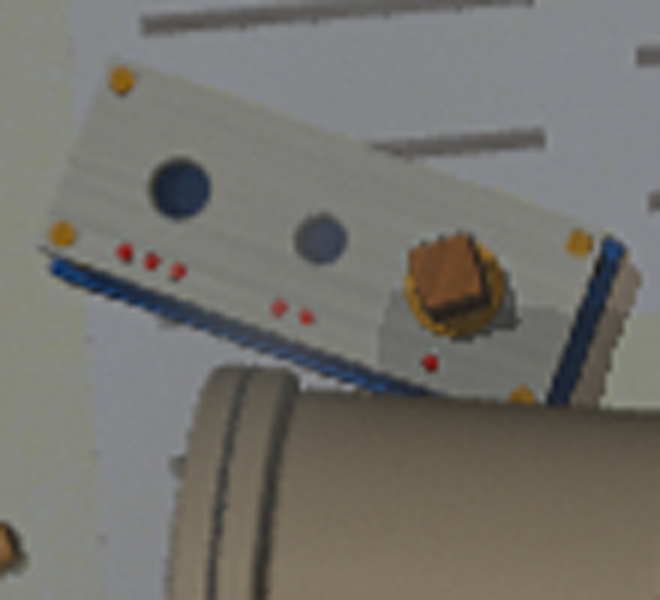

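The spindle stands upright in the smallest hole with its collar on the plate. The plate is up, the holder is empty and the rack is untouched, so I'm handing in.

```bash
python3 -c "
from plant import robot
print(robot.close_job())"
```

```text
the job is handed in; nothing more can be done
None
```

I gauged the spindle from the yellow holder as the 14 mm one, left it standing in the smallest hole, and handed the job in after about 22 s. No verdict was reported.

- **Largest hole:** it went about 14 mm in with no resistance.
- **Middle hole:** it went about 15 mm in with no resistance.
- **Smallest hole:** the chamfer first caught the rim at up to about 7 N. I shifted about 2 mm sideways, after which it went in freely. I lowered it until the collar seated (about 5 N, plate not visibly pressed down), then let go and moved the arm clear.

**Last checks:** the final top and side pictures show the spindle upright in the smallest hole with its collar on the plate and the plate up. The holder is empty, and nothing else looks moved. I took no separate tilt or centring measurement after letting go.

**Disagreements:** the top and wrist cameras differed by 2–3 mm in position, so I steered by the wrist camera. Even so, its estimate for the smallest hole was 1–2 mm off, which is why the chamfer caught.

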